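# Clamp a sealing mat onto a well plate with the press's removable crank

### The arm

A 6-joint arm with a two-finger parallel gripper is mounted at the origin on a cart in front of the work surface, level with it; the furniture and walls round the work are solid. World frame = base frame: x ahead of the robot, y to its left, z up, the work surface at z = 0. Lengths are in m, angles in degrees, forces in N, time in s.
With the tool pointing down it reaches from about 0.325 to 0.925 m from the base axis. Payload 3.1 kg.
Tool frame: the origin (TCP) lies midway between the tips of the shut fingers; the grasp point (between the pads) lies behind it (arm.grasp_offset is the z of the grasp point in the tool frame, in m); z points along the fingers, y is the line along which they close (so a half turn about z gives the same grasp; the last joint's range is limited). The gripper opens to 85 mm and grips with 20 to 120 N. Pads are 22 mm wide; open, the fingers measure 114 mm over their backs; the gripper's body (76 mm by 85 mm) begins 54 mm behind the grasp point. The pads swing forward as they close: fully open they stand 13 mm farther back than shut.
Start: joints at [-71.173, 12.427, 92.441, -0, 75.132, -6.429], TCP at [0.267, -0.565, 0.231] pointing down, gripper open.
Joint ranges: [-157.48, 157.48], [-44.54, 120.13], [17.64, 146.25], [-64.5, 244.5], [7.68, 150.69], [-147.95, 147.95]. Speed limits (degrees/s): [159.86, 159.86, 180, 180, 180, 180].

### API

Orientations are given as [roll, pitch, yaw] about the fixed x, y, z axes, in that order (R = Rz(yaw) Ry(pitch) Rx(roll)).
In Python, from station import get_obs, optics, arm gives the robot as it stands. The module is installed in compiled form; this text tells all that it offers.
- The arm moves only by the tool apply_moves, never from a script. Its argument "steps" is one flat list of numbers, 6 for each row, row after row: the shift along the tool's x, y, z in cm, then the turn, a rotation vector about the tool's x, y, z in rad. A call has exactly 8 rows; each row shifts and turns the commanded pose from where the row before left it, along the tool's axes as they then stand; what a row does not reach is not made up. A row lasts 1/12 s, in which the tool goes at most 41.7 mm and 7.16 degrees, less where a joint would pass 70% of its speed; a pose out of reach is approached as far as the arm can. A call with a gripper value outside its range is refused whole. "fingers" is the finger opening in cm, from 0 to 8.54, set as the call begins (left out, the last holds). The fingers move at their own pace and stop on an object; "force" is the grip in N (left out, the last holds). Time passes only in rows, so rows that do not move let the fingers close, or fill a call up. It gives the time, the measured TCP pose, the force, the opening and the grip force at its end, in the units of the state.
- get_obs(): the state, without advancing time (a new reading comes with each control period).
- optics.camera(name): name is "side" or "top" or "wrist"; returns a dict with "img" (420x560x3 uint8, red, green, blue), "z_map" (420x560 float32, m along the optical axis (not along the pixel's ray), 0 where there is no reading), "fx", "fy", "cx", "cy" (pixels), "k1" (the pictures are not rectified: a ray, as slopes to the right and down, at radius r is drawn at 1 + k1 r^2 times it, then the intrinsics apply), "R" (3x3) and "t" (3): a world point X has camera coordinates R X + t; the wrist camera has in their place "mount" (4x4, takes a point from camera to tool coordinates, whose origin is the TCP and whose axes are the flange's). Camera axes: x right, y down, z forward; pixel columns grow to the right and rows downward; lengths in m; the calibration is good to about 2 mm. A picture is of the moment at which its call begins: read the wrist's pose just before it.
- arm.hand_in(): hands the job in; it is judged then, once.
The state is a dict: "t": time; "joints": joint angles; "joint_vel": joint speeds; "joint_torque": joint torques, N m; "tcp_pos": TCP position; "ee_rot": TCP orientation; "force": force on the tool from outside, world axes, zero at the start; "moment": the same for the moment, N m; "grip_width": finger opening in m; "grasp_force": force on a finger pad.
Only numpy, scipy, OpenCV 4.12 (cv2) and the standard library are available. Lean on these libraries where they do the work, as an engineer would, in place of code of your own. Each camera call takes 0.05 s, during which the arm holds its last target. There are 200 camera calls.

### The job

The sealing mat is lying loosely on the 96-well plate in the screw press. Take the loose crank from the steel tray, fit it fully down over the square end of the press screw without forcing it on, and wind it clockwise (seen from above) until the mat is pressed home and the crank comes up firm, but do not overtighten. Then lift the crank off and stand it upright in the tray again, leaving the press clamped and the things around undisturbed.

Things in the scene. Friction and masses are not known exactly. Their poses are not given: they have to be found in the camera images.
- crank: Loose steel crank with a counterweight ball, 0.35 kg. Origin: centre of the underside of its square hub; z up as it stands, x from hub to handle. Arm 18 mm wide, z 20 to 29 mm, out to x = +82 mm; 28 mm ball at x = -44 mm, z = 24 mm. It stands by itself on its hub. Carry it by the hub, pinched across its y faces (fingers along x would meet arm and ball).
- crank_hub (a point): Middle of the crank's hub, 15 mm above its underside. Hub 30 x 30 mm (faces along the crank's x and y), 30 mm tall with a 2 mm dome on top. In its underside opens the socket: 13.5 mm square, faces parallel to the hub's, 20 mm deep.
- crank_grip (a point): Middle of the crank's handle: black round sleeve, 20 mm thick, 40 mm tall (30 to 70 mm above the hub's underside), 70 mm from the hub's axis along the crank's x. The sleeve spins freely about its own upright axis, so a gripper may hold it without turning while the crank goes round.
- press: Bench screw press, fixed: grey base 172 x 184 x 16 mm, columns at y = -66 and +66 mm, crossbar 36 x 166 mm with its top at z = 120 mm (column nuts up to 133 mm). Origin: on the bench under the screw axis; z up, x towards its back. A 96-well plate stands in it (plate top at z = 37 mm).
- screw_seat (a point): On the screw axis, on the top face of the 27 mm round collar under the square end, 140 to 143 mm above the bench at the start. The crank is fully on when its hub's underside lies on this face. Axes as the press's: they do NOT turn with the screw. Sinks 6 mm per turn; clockwise seen from above closes the press.
- square_tip (a point): Top of the screw's square end, on the axis, 18.5 mm above the collar. Square 12 mm wide, last 3.5 mm bevelled to 7.4 mm. Its angle is NOT reported (these axes are the press's) and differs each time: look, or rest the socket on it lightly and turn until it drops over. Fits in four orientations 90 deg apart, with 0.7 mm and 7 deg of play to each side.
- platen: Aluminium pressing plate under the screw, 126 x 92 x 12 mm. Origin: centre of its underside; z up. At the start 2.3 to 5.8 mm above the mat (0.4 to 1 turn). The screw turns stiffly: 0.18 N m (2.6 N at the handle), 1 N more at the handle when wound at a turn in 5 s. It holds when let go (a hard-tightened one eases back to 150 to 190 N).
- seal_mat: Grey plug mat on the plate, 113 x 78 x 3 mm. Origin: centre of its underside, 38.5 to 39 mm above the bench at the start, 37 mm when home. Pushing it in (1/3 turn) adds about 1 N at the handle; once home the handle force climbs steeply, within 25 deg of turn: just firm above 4.5 N (120 N on the mat), good at 6 to 8 N, too much at 10 N (600 N on the mat). Forces while turning slowly.
- tray: Shallow stainless tray, fixed, 200 (x) x 240 (y) mm, rim 12 mm high, floor 2 mm thick. Origin: centre of its underside; z up. Forceps lie in it along y at x = +83 mm (9 mm high).
- reagent_bottle: Reagent bottle, 26 mm wide, 64 mm tall, loose bystander. Origin: centre of its underside.
- bench_timer: Flat timer, 66 x 66 x 19 mm, loose bystander. Origin: centre of its underside.
- tips: Pipette tip box, 64 x 118 x 56 mm, loose bystander. Origin: centre of its underside.
- tape: Roll of tape lying flat, 96 mm wide, 25 mm tall, loose bystander. Origin: centre of its underside.
- pen: Marker pen lying on the bench, 144 mm long, 17 mm thick, loose bystander. Origin: on its underside at mid length.

How it is judged (in metres and radians):
On the way, in this order (a step that is already met when the one before it is completed fails the run):
1. the crank is fully down on the square end of the screw (z of crank in the frame of screw_seat below 0.003 m and horizontal distance between crank and screw_seat below 0.003 m and angle between crank's own z axis and vertical below 0.08 rad), for 0.1 s.
2. with the crank on, the platen has been wound down until the mat is home and firmly clamped (all of step 1 and z of seal_mat in the frame of press below 0.0373 m and contact force between platen and seal_mat above 120 N), for 0.1 s.
At the end, for the whole second after the job is handed in: The mat is home (underside less than 37.3 mm above the press's foot; plate top 37 mm) and still clamped with more than 100 N; the crank stands upright (within 0.1 rad) and still on the tray's floor, its hub axis within 83 mm (x) and 103 mm (y) of the tray's centre (z of seal_mat in the frame of press below 0.0373 m and contact force between platen and seal_mat above 100 N and x of crank in the frame of tray between -0.083 and 0.083 m and y of crank in the frame of tray between -0.103 and 0.103 m and z of crank in the frame of tray below 0.006 m and angle between crank's own z axis and vertical below 0.1 rad and linear speed of crank below 0.02 m/s); the robot touches nothing.
It fails at once if the press is overtightened (platen on mat above 600 N) (contact force between platen and seal_mat above 600 N).
It fails at once if the crank is forced down while it still rests on the end of the square (contact force above 60 N) (contact force between crank and press above 60 N and z of crank in the frame of screw_seat above 0.013 m).
It fails at once if one of the things around (bottle, timer, tip box, tape, marker) is moved by more than 30 mm (distance of any of reagent_bottle, bench_timer, tips, tape, pen from where it was at the start of the episode above 0.03 m).
It also fails if it takes over 72 s, if anything falls off the work surface, if the arm or the gripper's body presses on something with over 40 N, if the wrist force passes 120 N, or if a joint passes its speed limit or range.

## Working session

There is one attempt and no reset: what is moved stays moved. The work goes in short steps, Python scripts to look and compute and a tool call to move; the robot and the scene stay as the last step left them, time stands still between calls to the robot, and variables do not carry over. Pictures are saved under pics/ and viewed, at most 10 in all, crops included, and the job is handed in when it is done.

Besides the shell and the picture viewer there is one more tool, called after ">>>" as name(argument=value, ...) on one line, values as JSON. apply_moves: Moves the arm, as the interface text tells. Its arguments: {"type":"object","properties":{"steps":{"type":"array","items":{"type":"number"}},"fingers":{"type":"number"},"force":{"type":"number"}},"required":["steps"]}

```bash
mkdir -p pics; cat > h.py <<'E'
import numpy as np, cv2
from station import get_obs, optics, arm
from scipy.spatial.transform import Rotation as Ro
def T():
    o=get_obs(); M=np.eye(4); M[:3,:3]=Ro.from_euler('xyz',o['ee_rot'],degrees=True).as_matrix(); M[:3,3]=o['tcp_pos']; return M
def cam(n):
    W=T(); c=optics.camera(n)
    if n=='wrist': c['P']=W@np.array(c['mount'])
    else:
        P=np.eye(4); R=np.array(c['R']); P[:3,:3]=R.T; P[:3,3]=-R.T@np.array(c['t']); c['P']=P
    return c
def slopes(c,u,v):
    x=(np.asarray(u,float)-c['cx'])/c['fx']; y=(np.asarray(v,float)-c['cy'])/c['fy']
    rd=np.hypot(x,y); r=rd.copy()
    for _ in range(20): r=rd/(1+c['k1']*r*r)
    s=1/(1+c['k1']*r*r); return x*s,y*s
def cloud(c):
    v,u=np.mgrid[:420,:560]; x,y=slopes(c,u,v); z=c['z_map']
    p=np.stack([x*z,y*z,z],-1)@c['P'][:3,:3].T+c['P'][:3,3]; p[z==0]=np.nan; return p
def plane(c,u,v,h):
    x,y=slopes(c,u,v); d=np.stack([x,y,np.ones_like(x)],-1)@c['P'][:3,:3].T; o=c['P'][:3,3]
    return o+d*((h-o[2])/d[...,2])[...,None]
def save(c,n): cv2.imwrite('pics/'+n,c['img'][:,:,::-1])
E
python3 - <<'E'
from h import *
print(get_obs(), arm.grasp_offset)
ims=[]
for n in('top','side'):
    c=cam(n); np.savez(n+'.npz',**{k:c[k] for k in c}); save(c,n+'.png'); print(n,c['P'].round(3).tolist(),c['fx'],c['k1'])
E
```

```text
{'t': 0.0, 'joints': array([-7.11714675e+01,  1.24778865e+01,  9.25296813e+01,  7.97002428e-04,
        7.51310812e+01, -6.42872007e+00]), 'joint_vel': array([ 0.02817514, -0.05475144,  0.06464654,  0.02575098,  0.14814477,
       -0.02912814]), 'joint_torque': array([-1.59450578e-04, -3.96849203e+01, -3.03851831e+01, -1.43160587e-04,
        9.68284527e-03, -5.10316909e-06]), 'tcp_pos': array([ 0.26643321, -0.56445922,  0.22994508]), 'ee_rot': array([-1.79862309e+02, -1.62890888e-02,  2.52570276e+01]), 'force': array([-0.08039224, -0.06184582, -0.26829087]), 'moment': array([ 0.01555376,  0.02214803, -0.01536623]), 'grasp_force': 0.0, 'grip_width': 0.0854666705405353} -0.0187
top [[0.003, -0.993, 0.116, 0.399], [-1.0, -0.002, 0.012, -0.015], [-0.011, -0.116, -0.993, 1.541], [0.0, 0.0, 0.0, 1.0]] 492.83953495839205 -0.04229405806310358
side [[-0.998, -0.049, 0.042, 0.516], [-0.061, 0.524, -0.85, 1.3], [0.019, -0.85, -0.526, 0.922], [0.0, 0.0, 0.0, 1.0]] 538.41046693063 -0.08170875096255825
```

View pics/top.png

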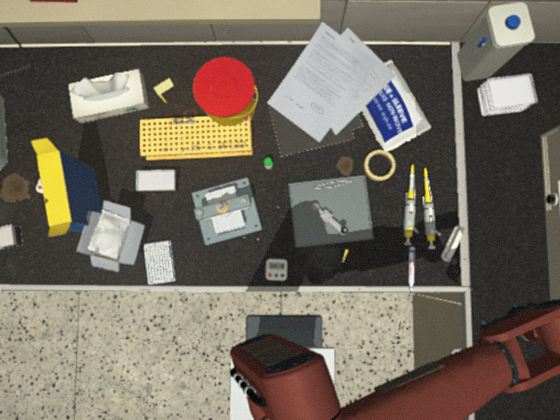

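View pics/side.png

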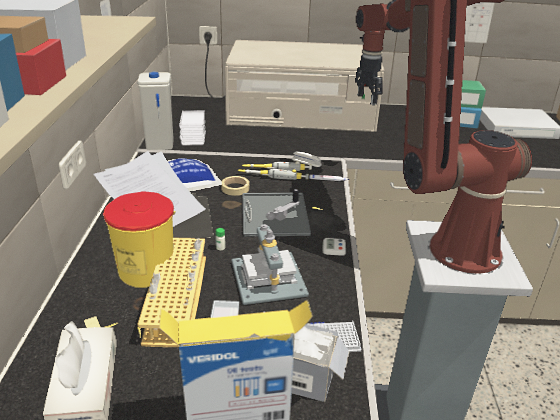

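Top view: the press is at about (224,210), the tray at (331,211) with the crank at about (328,217), the bottle at (268,162), the timer at (277,269) and the tape at (380,165). In the side view the press screw is at about (266,235) and the crank at (287,210).

```bash
python3 - <<'E'
from h import *
from types import SimpleNamespace
for n,b in(('top',(180,165,390,285)),('side',(220,180,330,310))):
    c=dict(np.load(n+'.npz')); p=cloud(c)
    print(n)
    # tray/crank region
    m=(p[...,0]>.4)&(p[...,0]<.75)&(p[...,1]>-.36)&(p[...,1]<-.02)
    for lo,hi in((.017,.028),(.028,.034),(.034,.06),(.06,.09)):
        q=p[m&(p[...,2]>lo)&(p[...,2]<hi)]
        if len(q): print(' tray',lo,len(q),q.mean(0).round(4),q.min(0).round(3),q.max(0).round(3))
    m=(p[...,0]>.4)&(p[...,0]<.75)&(p[...,1]>.03)&(p[...,1]<.3)
    for lo,hi in((.008,.02),(.105,.124),(.124,.137),(.137,.150),(.15,.17)):
        q=p[m&(p[...,2]>lo)&(p[...,2]<hi)]
        if len(q):
            r=cv2.minAreaRect(q[:,:2].astype(np.float32)*1000)
            print(' press',lo,len(q),q.mean(0).round(4),r)
    x0,y0,x1,y1=b; im=c['img'][y0:y1,x0:x1,::-1]
    s=min(800/(x1-x0),600/(y1-y0)); cv2.imwrite(f'pics/{n}_crop.png',cv2.resize(im,None,fx=s,fy=s,interpolation=cv2.INTER_CUBIC)); print('scale',s)
E
```

```text
top
 tray 0.017 288 [ 0.6637 -0.2636  0.0231] [ 0.462 -0.35   0.017] [ 0.75  -0.046  0.028]
 tray 0.028 163 [ 0.5638 -0.1606  0.0308] [ 0.496 -0.349  0.028] [ 0.749 -0.089  0.034]
 tray 0.034 81 [ 0.5572 -0.1277  0.0383] [ 0.497 -0.184  0.034] [ 0.591 -0.092  0.058]
 tray 0.06 34 [ 0.5053 -0.1879  0.0697] [ 0.496 -0.198  0.063] [ 0.514 -0.179  0.075]
 press 0.008 1567 [0.5661 0.1654 0.0142] ((575.1577758789062, 165.24583435058594), (350.81494140625, 267.45654296875), 0.3368072509765625)
 press 0.105 536 [0.5671 0.1727 0.1177] ((568.6013793945312, 173.80218505859375), (37.3862190246582, 165.22055053710938), 16.04184913635254)
 press 0.124 119 [0.5669 0.1738 0.128 ] ((568.4722900390625, 176.24017333984375), (32.640708923339844, 152.45806884765625), 14.423828125)
 press 0.137 43 [0.5667 0.1731 0.1413] ((568.10400390625, 173.82940673828125), (23.66884994506836, 23.205852508544922), 87.37786102294922)
 press 0.15 20 [0.5684 0.1738 0.1579] ((568.9727783203125, 174.1843719482422), (11.619890213012695, 12.18807315826416), 30.862342834472656)
scale 3.8095238095238093
side
 tray 0.017 244 [ 0.
[... 358 characters left out ...]
132 0.0147] ((574.4658813476562, 163.17202758789062), (361.8691711425781, 247.93875122070312), 3.166799306869507)
 press 0.105 441 [0.567  0.2    0.1175] ((568.759521484375, 177.27691650390625), (37.97471237182617, 168.69424438476562), 16.115501403808594)
 press 0.124 118 [0.5682 0.1806 0.1281] ((569.4169311523438, 177.61795043945312), (31.46820068359375, 150.51966857910156), 9.307433128356934)
 press 0.137 55 [0.5687 0.1806 0.1416] ((568.6653442382812, 179.80332946777344), (22.936845779418945, 22.55866050720215), 4.0812506675720215)
 press 0.15 30 [0.5688 0.1792 0.1563] ((569.1806640625, 177.7764129638672), (10.731578826904297, 14.093585968017578), 32.63248825073242)
scale 4.615384615384615
```

View pics/top_crop.png

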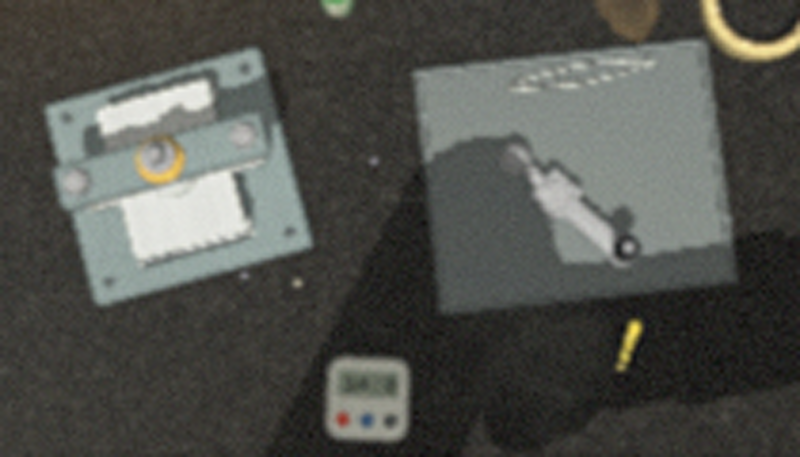

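Crop of the top view: the crank's ball is at upper left (514,152), the hub at about (560,190) and the handle at lower right (626,246). The screw square is at (158,155) in the gold collar. I'll go over the press first to see the angle of the square.

```bash
cat >> h.py <<'E'
def rel(x,y,z,yaw):
    """rows needed from measured pose to a tool-down pose, tool axes at the start (shift first, total turn about z)"""
    M=T(); d=(M[:3,:3].T@(np.array([x,y,z])-M[:3,3]))*100
    Rt=Ro.from_euler('xyz',[180,0,yaw],degrees=True).as_matrix()
    print('shift cm',d.round(2),'rotvec',Ro.from_matrix(M[:3,:3].T@Rt).as_rotvec().round(4))
E
python3 - <<'E'
from h import *
c=cam('wrist'); print(np.array(c['mount']).round(4).tolist(),c['fx'],c['cx'],c['cy'])
rel(.50,.16,.30,30)
rel(.50,.16,.30,60)
E
```

```text
[[-0.0001, -0.9643, -0.2647, 0.0692], [1.0, -0.0001, -0.0002, -0.0007], [0.0001, -0.2647, 0.9643, -0.1414], [0.0, 0.0, 0.0, 1.0]] 325.8295522221981 276.8586924822778 209.6960837083848
shift cm [ 52.04 -55.59  -6.86] rotvec [-0.0019 -0.0003 -0.0828]
shift cm [ 52.04 -55.59  -6.86] rotvec [-0.0018 -0.0008 -0.6064]
```

```bash
python3 - <<'E'
from h import *
rel(.529,.131,.24,49.5)
E
```

```text
shift cm [ 53.42 -51.71  -0.87] rotvec [-0.0018 -0.0006 -0.4231]
```

>>> apply_moves(steps=[2.226, -2.155, -0.036, 0, 0, 0, 2.226, -2.155, -0.036, 0, 0, 0, 2.226, -2.155, -0.036, 0, 0, 0, 2.226, -2.155, -0.036, 0, 0, 0, 2.226, -2.155, -0.036, 0, 0, 0, 2.226, -2.155, -0.036, 0, 0, 0, 2.226, -2.155, -0.036, 0, 0, 0, 2.226, -2.155, -0.036, 0, 0, 0], fingers=6)

```text
t: 0.82
tcp_pos: [0.3543, -0.3317, 0.2338]
ee_rot: [-180.0, 0.0, 25.2]
force: [-0.3, -0.4, -0.1]
grip_width: 0.0597
grasp_force: 0.0
```

>>> apply_moves(steps=[2.226, -2.155, -0.036, 0, 0, 0, 2.226, -2.155, -0.036, 0, 0, 0, 2.226, -2.155, -0.036, 0, 0, 0, 2.226, -2.155, -0.036, 0, 0, 0, 2.226, -2.155, -0.036, 0, 0, 0, 2.226, -2.155, -0.036, 0, 0, 0, 2.226, -2.155, -0.036, 0, 0, 0, 2.226, -2.155, -0.036, 0, 0, 0])

```text
t: 1.48
tcp_pos: [0.4417, -0.0999, 0.2369]
ee_rot: [-180.0, 0.0, 25.3]
force: [0.4, 0.3, -0.1]
grip_width: 0.0599
grasp_force: 0.0
```

>>> apply_moves(steps=[2.226, -2.155, -0.036, 0, 0, 0, 2.226, -2.155, -0.036, 0, 0, 0, 2.226, -2.155, -0.036, 0, 0, 0, 2.226, -2.155, -0.036, 0, 0, 0, 2.226, -2.155, -0.036, 0, 0, 0, 2.226, -2.155, -0.036, 0, 0, 0, 2.226, -2.155, -0.036, 0, 0, 0, 2.226, -2.155, -0.036, 0, 0, 0])

```text
t: 2.15
tcp_pos: [0.5292, 0.132, 0.2396]
ee_rot: [-180.0, 0.0, 25.3]
force: [0.4, -0.7, -0.4]
grip_width: 0.0605
grasp_force: 0.0
```

>>> apply_moves(steps=[0, 0, 0, 0, 0, -0.07, 0, 0, 0, 0, 0, -0.07, 0, 0, 0, 0, 0, -0.07, 0, 0, 0, 0, 0, -0.07, 0, 0, 0, 0, 0, -0.07, 0, 0, 0, 0, 0, -0.073, 0, 0, 0, 0, 0, 0, 0, 0, 0, 0, 0, 0])

```text
t: 2.82
tcp_pos: [0.5289, 0.1305, 0.2396]
ee_rot: [-180.0, 0.0, 49.4]
force: [0.4, 0.3, 0.5]
grip_width: 0.0601
grasp_force: 0.0
```

```bash
python3 - <<'E'
from h import *
o=get_obs(); print(o['t'],o['tcp_pos'],o['ee_rot'],o['force'],o['grip_width'])
c=cam('wrist'); np.savez('w1.npz',**c)
p=cloud(c); m=(abs(p[...,0]-.569)<.04)&(abs(p[...,1]-.177)<.04)
for lo,hi in((.136,.146),(.150,.1575),(.1575,.168)):
    k=m&(p[...,2]>lo)&(p[...,2]<hi); q=p[k]; v,u=np.nonzero(k)
    if len(q)>4: print(lo,len(q),q.mean(0).round(4),cv2.minAreaRect(q[:,:2].astype(np.float32)*1000),np.median(q[:,2]), u.mean(),v.mean())
u0,v0=int(u.mean()),int(v.mean()); print(u0,v0)
im=c['img'][max(0,v0-50):v0+50,max(0,u0-65):u0+65,::-1]; cv2.imwrite('pics/w1.png',cv2.resize(im,None,fx=6,fy=6,interpolation=cv2.INTER_CUBIC))
E
```

```text
2.8167 [0.52893295 0.13045049 0.23960467] [-1.79972007e+02  2.50094913e-02  4.93864177e+01] [0.41848525 0.28839147 0.514389  ] 0.06014823953078578
0.136 766 [0.5722 0.1782 0.1404] ((571.991455078125, 178.01312255859375), (25.966583251953125, 25.923274993896484), 49.55775451660156) 0.14044408782846868 279.1057441253264 127.3929503916449
0.15 117 [0.5719 0.1782 0.1564] ((572.0072021484375, 177.77622985839844), (12.017352104187012, 11.952156066894531), 29.240432739257812) 0.15643334609696163 278.8974358974359 128.12820512820514
0.1575 212 [0.5721 0.1776 0.1587] ((572.4391479492188, 177.61468505859375), (10.41215991973877, 10.363982200622559), 33.52843475341797) 0.15876428701919115 279.6792452830189 128.74056603773585
279 128
```

View pics/w1.png

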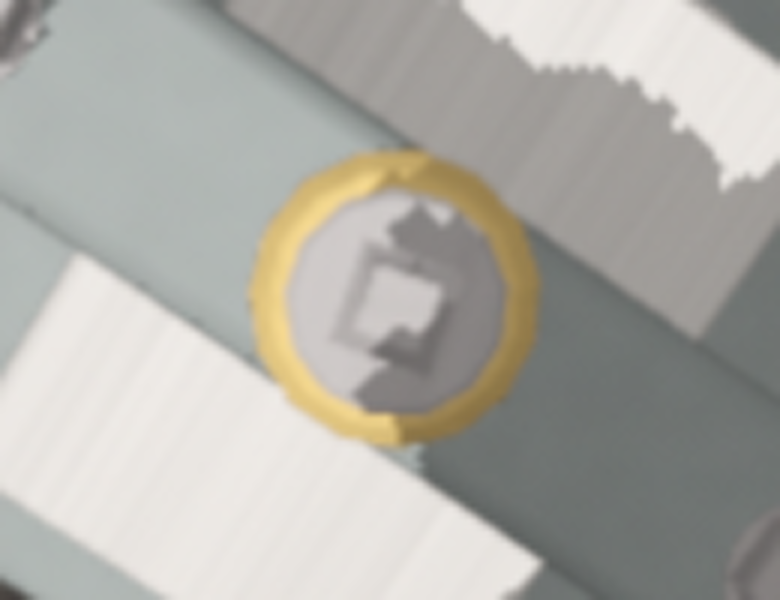

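The square shows clearly at (400,300) in the crop, with its edges about 20° from the image's horizontal. That puts the square at about 29–30° in the world. I'll take a second view 90° round to cancel any camera bias.

>>> apply_moves(steps=[3.2, 3.3, 0, 0, 0, 0, 3.2, 3.3, 0, 0, 0, 0, 0, 0, 0, 0, 0, -0.112, 0, 0, 0, 0, 0, -0.112, 0, 0, 0, 0, 0, -0.112, 0, 0, 0, 0, 0, -0.112, 0, 0, 0, 0, 0, -0.112, 0, 0, 0, 0, 0, -0.112])

```text
t: 3.53
tcp_pos: [0.6123, 0.1356, 0.2396]
ee_rot: [-180.0, 0.0, 88.2]
force: [0.8, -0.1, -0.2]
grip_width: 0.0601
grasp_force: 0.0
```

>>> apply_moves(steps=[0, 0, 0, 0, 0, -0.112, 0, 0, 0, 0, 0, -0.112, 0, 0, 0, 0, 0, -0.112, 0, 0, 0, 0, 0, -0.112, 0, 0, 0, 0, 0, -0.112, 0, 0, 0, 0, 0, -0.112, 0, 0, 0, 0, 0, -0.112, 0, 0, 0, 0, 0, -0.112])

```text
t: 4.2
tcp_pos: [0.6123, 0.1356, 0.2397]
ee_rot: [-180.0, -0.0, 139.6]
force: [-0.7, -0.1, -0.0]
grip_width: 0.0604
grasp_force: 0.0
```

>>> apply_moves(steps=[0, 0, 0, 0, 0, 0, 0, 0, 0, 0, 0, 0, 0, 0, 0, 0, 0, 0, 0, 0, 0, 0, 0, 0, 0, 0, 0, 0, 0, 0, 0, 0, 0, 0, 0, 0, 0, 0, 0, 0, 0, 0, 0, 0, 0, 0, 0, 0])

```text
t: 4.87
tcp_pos: [0.6124, 0.1357, 0.24]
ee_rot: [-180.0, -0.0, 139.3]
force: [-0.4, -1.0, -0.4]
grip_width: 0.0599
grasp_force: 0.0
```

```bash
python3 - <<'E'
from h import *
o=get_obs(); print(o['t'],o['tcp_pos'],o['ee_rot'])
c2=cam('wrist'); np.savez('w2.npz',**c2)
for c in (dict(np.load('w1.npz')),c2):
    p=cloud(c); m=(abs(p[...,0]-.569)<.03)&(abs(p[...,1]-.177)<.03)
    # gold collar-ring mask and grey collar via height
    hsv=cv2.cvtColor(c['img'],cv2.COLOR_RGB2HSV)
    g=(hsv[...,1]>90)&(hsv[...,0]>12)&(hsv[...,0]<35)&m
    v,u=np.nonzero(g); e=cv2.minEnclosingCircle(np.stack([u,v],1).astype(np.float32)); 
    print('gold z',np.nanmedian(p[g][:,2]),'ctr',plane(c,e[0][0],e[0][1],np.nanmedian(p[g][:,2])).round(4))
    for lo,hi in((.136,.146),(.150,.1575),(.1575,.168)):
        q=p[m&(p[...,2]>lo)&(p[...,2]<hi)]; r=cv2.minAreaRect(q[:,:2].astype(np.float32)*1000); print(lo,len(q),np.round(r[0],2),np.round(r[1],1),round(r[2],1),np.median(q[:,2]).round(4))
    k=m&(p[...,2]>.15); q=p[k][:,:2]*1000;
    # square orientation: 4th harmonic of edge-pixel support
    best=min((np.ptp(q@[np.cos(a),np.sin(a)])+np.ptp(q@[-np.sin(a),np.cos(a)]),np.degrees(a)) for a in np.radians(np.arange(0,90,1))); print('minwidth',best)
E
```

```text
4.8667 [0.61237198 0.13568701 0.23995352] [-1.79998850e+02 -6.89798413e-05  1.39312956e+02]
gold z 0.12384985117464103 ctr [0.5725 0.1778 0.1238]
0.136 766 [571.99 178.01] [26.  25.9] 49.6 0.1404
0.15 117 [572.01 177.78] [12. 12.] 29.2 0.1564
0.1575 212 [572.44 177.61] [10.4 10.4] 33.5 0.1588
minwidth (np.float64(24.008849291628067), np.float64(29.000000000000004))
gold z 0.1237735174137864 ctr [0.5716 0.1774 0.1238]
0.136 757 [571.78 177.57] [26.2 26.2] 50.0 0.1404
0.15 126 [571.74 177.4 ] [11.9 12. ] 29.8 0.1564
0.1575 200 [571.95 177.33] [10.5 10.5] 22.0 0.1587
minwidth (np.float64(23.989435330323914), np.float64(29.999999999999996))
```

>>> apply_moves(steps=[-1.17, -2.8, 0.3, 0, 0, 0, -1.17, -2.8, 0.3, 0, 0, 0, -1.17, -2.8, 0.3, 0, 0, 0, -1.17, -2.8, 1.0, 0, 0, 0, -1.17, -2.8, 1.0, 0, 0, 0, -1.17, -2.8, 1.0, 0, 0, 0, -1.17, -2.8, 1.0, 0, 0, 0, -1.17, -2.8, 1.0, 0, 0, 0])

```text
t: 5.58
tcp_pos: [0.5368, -0.0965, 0.1808]
ee_rot: [180.0, 0.0, 139.3]
force: [0.5, -0.1, -1.4]
grip_width: 0.06
grasp_force: 0.0
```

>>> apply_moves(steps=[-1.17, -2.8, 1.0, 0, 0, 0, -1.17, -2.8, 1.0, 0, 0, 0, -1.17, -2.8, 1.0, 0, 0, 0, 0, 0, 0, 0, 0, 0.121, 0, 0, 0, 0, 0, 0.121, 0, 0, 0, 0, 0, 0.121, 0, 0, 0, 0, 0, 0.121, 0, 0, 0, 0, 0, 0.121])

```text
t: 6.25
tcp_pos: [0.5093, -0.1821, 0.1511]
ee_rot: [180.0, 0.0, 104.3]
force: [0.3, 0.7, 0.5]
grip_width: 0.0602
grasp_force: 0.0
```

>>> apply_moves(steps=[0, 0, 0, 0, 0, 0.121, 0, 0, 0, 0, 0, 0.121, 0, 0, 0, 0, 0, 0.121, 0, 0, 0, 0, 0, 0.121, 0, 0, 0, 0, 0, 0.121, 0, 0, 0, 0, 0, 0.121, 0, 0, 0, 0, 0, 0.121, 0, 0, 0, 0, 0, 0.121])

```text
t: 6.92
tcp_pos: [0.5094, -0.1819, 0.1511]
ee_rot: [180.0, -0.0, 48.8]
force: [-0.4, -0.1, 0.2]
grip_width: 0.0599
grasp_force: 0.0
```

```bash
python3 - <<'E'
from h import *
o=get_obs(); print(o['t'],o['tcp_pos'],o['ee_rot'])
c=cam('wrist'); np.savez('w3.npz',**c); save(c,'w3.png')
p=cloud(c); m=(abs(p[...,0]-.55)<.1)&(abs(p[...,1]+.135)<.1)
for lo,hi in((.0245,.0295),(.0295,.0325),(.0325,.037),(.05,.08)):
    k=m&(p[...,2]>lo)&(p[...,2]<hi); q=p[k]; v,u=np.nonzero(k)
    if len(q)<5: continue
    n,l,s,ce=cv2.connectedComponentsWithStats(k.astype(np.uint8))
    for i in range(1,n):
        if s[i,4]>40:
            r=cv2.minAreaRect(p[l==i][:,:2].astype(np.float32)*1000); print(lo,s[i,4],np.round(r[0],1),np.round(r[1],1),round(r[2],1),ce[i].round())
E
```

```text
6.9167 [ 0.50936172 -0.18185733  0.15110348] [ 1.79983650e+02 -5.28740519e-03  4.88491399e+01]
0.0245 95 [ 568.5 -105.6] [27.   6.6] 66.7 [270.  87.]
0.0245 86 [ 573.5 -113.6] [18.3 10.2] 36.8 [283.  88.]
0.0245 649 [ 526.  -161.7] [53.2 22.9] 52.3 [277. 173.]
0.0295 1947 [ 550.2 -135.8] [123.7  30.1] 47.7 [278. 130.]
0.0325 519 [583.  -98.3] [23.8 23.9] 72.7 [277.  62.]
0.0325 424 [ 554.7 -131.4] [22.1 22. ] 70.8 [278. 122.]
0.05 677 [ 509.1 -183.6] [18.7 18.7] 5.1 [278. 219.]
```

View pics/w3.png

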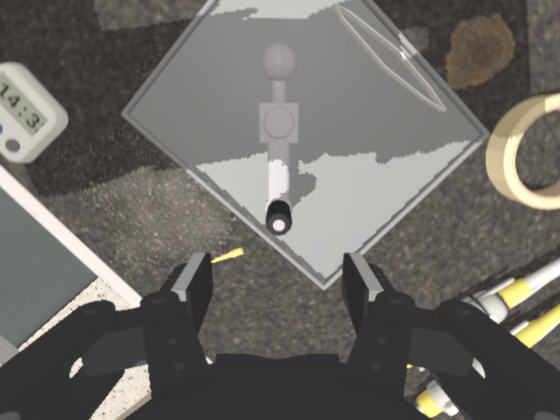

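The wrist view shows the hub at (278,122), the ball at (277,62) and the handle at (278,219), all in line with the tool's x axis and between the fingers. Going down to grip the hub.

>>> apply_moves(steps=[3.4, 0.04, 0, 0, 0, 0, 3.39, 0.04, 0, 0, 0, -0.004, 0, 0, 2, 0, 0, 0, 0, 0, 2, 0, 0, 0, 0, 0, 2, 0, 0, 0, 0, 0, 2, 0, 0, 0, 0, 0, 2, 0, 0, 0, 0, 0, 2, 0, 0, 0])

```text
t: 7.63
tcp_pos: [0.5545, -0.1309, 0.0302]
ee_rot: [180.0, -0.0, 49.6]
force: [-0.7, -0.5, 0.1]
grip_width: 0.0601
grasp_force: 0.0
```

>>> apply_moves(steps=[0, 0, 0.6, 0, 0, 0, 0, 0, 0.6, 0, 0, 0, 0, 0, 0.6, 0, 0, 0, 0, 0, 0.4, 0, 0, 0, 0, 0, 0.36, 0, 0, 0, 0, 0, 0, 0, 0, 0, 0, 0, 0, 0, 0, 0, 0, 0, 0, 0, 0, 0])

```text
t: 8.3
tcp_pos: [0.5547, -0.1311, 0.006]
ee_rot: [179.9, -0.0, 49.4]
force: [-0.1, 0.2, -0.2]
grip_width: 0.0598
grasp_force: 0.0
```

>>> apply_moves(steps=[0, 0, 0, 0, 0, 0, 0, 0, 0, 0, 0, 0, 0, 0, 0, 0, 0, 0, 0, 0, 0, 0, 0, 0, 0, 0, 0, 0, 0, 0, 0, 0, 0, 0, 0, 0, 0, 0, 0, 0, 0, 0, 0, 0, 0, 0, 0, 0], fingers=2.4, force=60)

```text
t: 8.97
tcp_pos: [0.5549, -0.1312, 0.006]
ee_rot: [179.9, -0.0, 49.4]
force: [0.2, -0.4, 4.4]
grip_width: 0.0291
grasp_force: 60.3
```

>>> apply_moves(steps=[0, 0, -1.5, 0, 0, 0, 0, 0, -2.5, 0, 0, 0, 0, 0, -2.7, 0, 0, 0, 0, 0, -2.7, 0, 0, 0, 0, 0, -2.7, 0, 0, 0, 0, 0, -2.7, 0, 0, 0, 0, 0, -2.7, 0, 0, 0, 0, 0, -1.9, 0, 0, 0])

```text
t: 9.63
tcp_pos: [0.5537, -0.1306, 0.2001]
ee_rot: [-180.0, 0.0, 49.4]
force: [0.4, 0.1, -2.6]
grip_width: 0.0286
grasp_force: 60.0
```

>>> apply_moves(steps=[1.2, -0.92, 0, 0, 0, 0, 2, -1.53, 0, 0, 0, 0, 2.2, -1.69, 0, 0, 0, 0, 2.2, -1.69, 0, 0, 0, 0, 2.2, -1.69, 0, 0, 0, 0, 2.2, -1.69, 0, 0, 0, 0, 2.2, -1.69, 0, 0, 0, 0, 2.2, -1.69, 0, 0, 0, 0])

```text
t: 10.3
tcp_pos: [0.5632, 0.0769, 0.1969]
ee_rot: [-179.8, 0.2, 49.4]
force: [0.7, -0.7, -2.9]
grip_width: 0.0292
grasp_force: 59.9
```

>>> apply_moves(steps=[2.2, -1.69, 0, 0, 0, 0, 2.2, -1.69, 0, 0, 0, 0, 2.2, -1.69, 0, 0, 0, 0, 1.55, -1.15, 0, 0, 0, 0, 0, 0, 0, 0, 0, 0.087, 0, 0, 0, 0, 0, 0.087, 0, 0, 0, 0, 0, 0.087, 0, 0, 0, 0, 0, 0.087])

```text
t: 10.97
tcp_pos: [0.569, 0.1779, 0.1966]
ee_rot: [-179.9, 0.3, 29.3]
force: [0.4, 0.4, -2.9]
grip_width: 0.0292
grasp_force: 59.9
```

>>> apply_moves(steps=[0, 0, 0, 0, 0, 0, 0, 0, 0, 0, 0, 0, 0, 0, 0, 0, 0, 0, 0, 0, 0, 0, 0, 0, 0, 0, 0, 0, 0, 0, 0, 0, 0, 0, 0, 0, 0, 0, 0, 0, 0, 0, 0, 0, 0, 0, 0, 0])

```text
t: 11.63
tcp_pos: [0.571, 0.1779, 0.1994]
ee_rot: [180.0, -0.0, 29.5]
force: [0.1, 0.2, -2.9]
grip_width: 0.0292
grasp_force: 59.9
```

```bash
python3 - <<'E'
from h import *
o=get_obs(); print(o['t'],o['tcp_pos'],o['ee_rot'],o['force'],o['moment'])
c=cam('wrist'); np.savez('w4.npz',**c); save(c,'w4.png')
M=T(); p=(cloud(c)-M[:3,3])@M[:3,:3]*1000  # tool frame mm
P=c['P']
m=(abs(p[...,1])<25)&(p[...,0]>-80)&(p[...,0]<80)
for lo,hi in((-60,-50),(-35,-28.2),(-28.2,-25),(-25,-20),(-70,-60)):
    k=m&(p[...,2]>lo)&(p[...,2]<hi)
    n,l,s,ce=cv2.connectedComponentsWithStats(k.astype(np.uint8))
    for i in range(1,n):
        if s[i,4]>60:
            q=p[l==i]; r=cv2.minAreaRect(q[:,:2].astype(np.float32)); print(lo,s[i,4],np.round(r[0],1),np.round(r[1],1),round(r[2],1),np.median(q[:,2]).round(1),ce[i].round())
E
```

```text
11.6333 [0.57103122 0.17786321 0.19942412] [ 1.79999474e+02 -7.37303083e-03  2.95010308e+01] [ 0.08535258  0.19614844 -2.85699238] [0.01577313 0.00418504 0.02280444]
-60 376 [ 14.2 -19.9] [10.   1.8] 88.6 -53.8 [212. 308.]
-60 443 [14.  19.5] [ 2.3 11. ] 3.0 -53.6 [344. 308.]
-35 2653 [43.7 -0.7] [21.2 21.5] 25.9 -31.0 [277. 195.]
-35 269 [  2.5 -19.9] [22.9  9.7] 0.4 -31.4 [232. 288.]
-35 262 [ 3.  14.1] [23.6  6.5] 16.2 -31.7 [320. 288.]
-28.2 941 [43.7 -0.6] [25.  24.9] 14.0 -26.9 [277. 186.]
-28.2 2837 [0.2 2.4] [28.4 35.6] 1.4 -26.5 [278. 299.]
-28.2 89 [ 11.5 -16.7] [4.8 9.8] 44.8 -26.6 [233. 273.]
-25 527 [45.2 -0.5] [27.1 24.4] 87.5 -23.5 [277. 173.]
-25 4342 [1.8 1.7] [41.3 61.8] 77.3 -23.9 [277. 291.]
-70 557 [ 19.  -18.8] [12.2  2.2] 88.4 -67.4 [208. 320.]
-70 564 [19.1 17.9] [ 2.  12.7] 0.2 -67.4 [347. 320.]
```

View pics/w4.png

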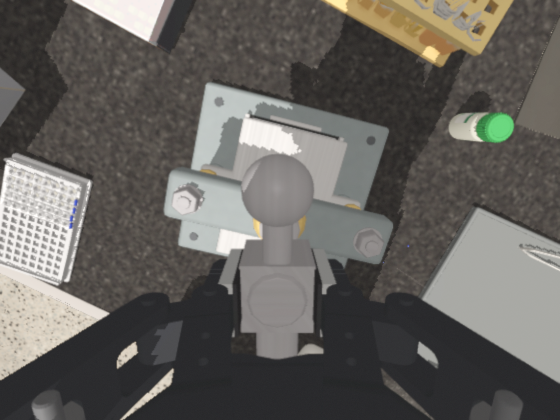

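The crank hangs level, with the ball at (277,190) and the hub centred between the fingers. Correcting the position by under 1 mm and lowering.

>>> apply_moves(steps=[0.09, 0.07, 0, 0, 0, 0, 0, 0, 0.5, 0, 0, 0, 0, 0, 0.8, 0, 0, 0, 0, 0, 0.8, 0, 0, 0, 0, 0, 0.8, 0, 0, 0, 0, 0, 0.3, 0, 0, 0, 0, 0, 0, 0, 0, 0, 0, 0, 0, 0, 0, 0])

```text
t: 12.35
tcp_pos: [0.5718, 0.1777, 0.1666]
ee_rot: [-180.0, 0.1, 29.5]
force: [-0.1, -1.0, -2.6]
grip_width: 0.029
grasp_force: 59.9
```

>>> apply_moves(steps=[0, 0, 0.1, 0, 0, 0, 0, 0, 0.1, 0, 0, 0, 0, 0, 0.1, 0, 0, 0, 0, 0, 0.1, 0, 0, 0, 0, 0, 0.1, 0, 0, 0, 0, 0, 0.1, 0, 0, 0, 0, 0, 0.1, 0, 0, 0, 0, 0, 0, 0, 0, 0])

```text
t: 13.02
tcp_pos: [0.5721, 0.1776, 0.1601]
ee_rot: [180.0, 0.0, 29.5]
force: [0.3, -0.7, -3.3]
grip_width: 0.0291
grasp_force: 59.9
```

>>> apply_moves(steps=[0, 0, 0.1, 0, 0, 0, 0, 0, 0.1, 0, 0, 0, 0, 0, 0.1, 0, 0, 0, 0, 0, 0.1, 0, 0, 0, 0, 0, 0.1, 0, 0, 0, 0, 0, 0.1, 0, 0, 0, 0, 0, 0, 0, 0, 0, 0, 0, 0, 0, 0, 0])

```text
t: 13.68
tcp_pos: [0.5721, 0.1776, 0.1542]
ee_rot: [180.0, 0.0, 29.5]
force: [0.9, -1.2, -4.0]
grip_width: 0.029
grasp_force: 59.9
```

>>> apply_moves(steps=[0, 0, 0.15, 0, 0, 0, 0, 0, 0.15, 0, 0, 0, 0, 0, 0.15, 0, 0, 0, 0, 0, 0.15, 0, 0, 0, 0, 0, 0.15, 0, 0, 0, 0, 0, 0.1, 0, 0, 0, 0, 0, 0, 0, 0, 0, 0, 0, 0, 0, 0, 0])

```text
t: 14.35
tcp_pos: [0.5721, 0.1777, 0.1458]
ee_rot: [180.0, 0.0, 29.5]
force: [1.0, -0.5, -3.2]
grip_width: 0.0289
grasp_force: 60.0
```

>>> apply_moves(steps=[0, 0, 0.05, 0, 0, 0, 0, 0, 0.05, 0, 0, 0, 0, 0, 0.03, 0, 0, 0, 0, 0, 0, 0, 0, 0, 0, 0, 0, 0, 0, 0, 0, 0, 0, 0, 0, 0, 0, 0, 0, 0, 0, 0, 0, 0, 0, 0, 0, 0])

```text
t: 15.02
tcp_pos: [0.5722, 0.1777, 0.1457]
ee_rot: [180.0, -0.0, 29.5]
force: [-3.1, -1.7, 5.9]
grip_width: 0.0291
grasp_force: 60.8
```

Crank seated (upward reaction 6 N at z ≈ seat). Releasing and moving to the handle.

>>> apply_moves(steps=[0, 0, -0.05, 0, 0, 0, 0, 0, 0, 0, 0, 0, 0, 0, 0, 0, 0, 0, 0, 0, 0, 0, 0, 0, 0, 0, 0, 0, 0, 0, 0, 0, 0, 0, 0, 0, 0, 0, 0, 0, 0, 0, 0, 0, 0, 0, 0, 0], fingers=6)

```text
t: 15.68
tcp_pos: [0.5721, 0.1777, 0.1449]
ee_rot: [-180.0, 0.0, 29.5]
force: [-0.7, -1.1, 0.6]
grip_width: 0.0599
grasp_force: 0.0
```

>>> apply_moves(steps=[0, 0, -1.0, 0, 0, 0, 0, 0, -1.8, 0, 0, 0, 0, 0, -2, 0, 0, 0, 0, 0, -2, 0, 0, 0, 0, 0, -2, 0, 0, 0, -2.3, 0, 0, 0, 0, 0, -2.4, 0, 0, 0, 0, 0, -2.3, 0, 0, 0, 0, 0])

```text
t: 16.35
tcp_pos: [0.5111, 0.1431, 0.2346]
ee_rot: [180.0, -0.1, 29.5]
force: [0.2, -0.1, -1.0]
grip_width: 0.0601
grasp_force: 0.0
```

>>> apply_moves(steps=[0, 0, 0, 0, 0, 0, 0, 0, 0, 0, 0, 0, 0, 0, 0, 0, 0, 0, 0, 0, 0, 0, 0, 0, 0, 0, 0, 0, 0, 0, 0, 0, 0, 0, 0, 0, 0, 0, 0, 0, 0, 0, 0, 0, 0, 0, 0, 0])

```text
t: 17.02
tcp_pos: [0.5114, 0.1434, 0.2329]
ee_rot: [-180.0, 0.0, 29.5]
force: [0.0, 0.9, 0.2]
grip_width: 0.0602
grasp_force: 0.0
```

```bash
python3 - <<'E'
from h import *
o=get_obs(); print(o['t'],o['tcp_pos'],o['ee_rot'],o['force'])
c=cam('wrist'); np.savez('w5.npz',**c); p=cloud(c)
m=(abs(p[...,0]-.55)<.13)&(abs(p[...,1]-.17)<.13)
hsv=c['img'].max(-1)
for lo,hi in((.16,.168),(.168,.1715),(.1715,.176),(.2,.216)):
    k=m&(p[...,2]>lo)&(p[...,2]<hi)
    n,l,s,ce=cv2.connectedComponentsWithStats(k.astype(np.uint8))
    for i in range(1,n):
        if s[i,4]>60:
            q=p[l==i]; r=cv2.minAreaRect(q[:,:2].astype(np.float32)*1000); print(lo,s[i,4],np.round(r[0],1),np.round(r[1],1),round(r[2],1),np.median(q[:,2]).round(4),ce[i].round())
E
```

```text
17.0167 [0.51138961 0.14342524 0.23288165] [-1.79990881e+02  1.67687013e-02  2.95053589e+01] [0.01824343 0.93806364 0.20545545]
0.168 3928 [562.8 173.4] [125.4  30.1] 29.2 0.1697 [277. 142.]
0.1715 766 [609.8 199.2] [24.2 24.5] 2.9 0.1742 [277.  42.]
0.1715 1113 [571.6 178.7] [23.6 23.6] 18.9 0.1725 [277. 120.]
0.2 1031 [511.1 144.5] [18.4 19.4] 43.6 0.2104 [276. 249.]
```

>>> apply_moves(steps=[0, 0, 0.8, 0, 0, 0, 0, 0, 1.2, 0, 0, 0, 0, 0, 1.2, 0, 0, 0, 0, 0, 1.2, 0, 0, 0, 0, 0, 0.8, 0, 0, 0, 0, 0, 0.4, 0, 0, 0, 0, 0, 0, 0, 0, 0, 0, 0, 0, 0, 0, 0])

```text
t: 17.73
tcp_pos: [0.5111, 0.1433, 0.1767]
ee_rot: [-180.0, 0.0, 29.5]
force: [0.6, 1.5, 0.1]
grip_width: 0.0599
grasp_force: 0.0
```

>>> apply_moves(steps=[0, 0, 0, 0, 0, 0, 0, 0, 0, 0, 0, 0, 0, 0, 0, 0, 0, 0, 0, 0, 0, 0, 0, 0, 0, 0, 0, 0, 0, 0, 0, 0, 0, 0, 0, 0, 0, 0, 0, 0, 0, 0, 0, 0, 0, 0, 0, 0], fingers=1, force=50)

```text
t: 18.4
tcp_pos: [0.5115, 0.1433, 0.1775]
ee_rot: [180.0, -0.0, 29.5]
force: [-1.1, -1.0, 2.7]
grip_width: 0.0188
grasp_force: 48.8
```

```bash
cat >> h.py <<'E'
C=np.array([.5719,.1776])
def wind():
    "handle state: angle wound from -150.5, radius, tangential (resisting) and radial force"
    M=T(); o=get_obs(); r=M[:2,3]-C; a=np.degrees(np.arctan2(r[1],r[0])); phi=(-150.5-a)%360
    t=np.array([r[1],-r[0]])/np.hypot(*r); f=np.array(o['force'])
    print('t %.2f phi %.1f r %.2f z %.4f Ftan %.1f Frad %.1f Fz %.1f'%(o['t'],phi,np.hypot(*r)*1e3,M[2,3],-f[:2]@t,f[:2]@r/np.hypot(*r),f[2]),'cmd-yaw',o['ee_rot'][2])
E
python3 - <<'E'
from h import *
o=get_obs(); print(o['tcp_pos'],o['force'],o['grip_width'],o['grasp_force']); wind()
for s,a0,a1 in((6,0,240),(3,192,330)):
    print(s)
    for a in range(a0,a1,s*8):
        out=[]
        for k in range(8):
            f=np.radians(a+s*k+s/2); ch=2*7*np.sin(np.radians(s/2)); out+=[f'{ch*np.sin(f):.3f}, {-ch*np.cos(f):.3f}, {s/600:.3f}, 0, 0, 0']
        print(a,', '.join(out))
E
```

```text
[0.51149187 0.1432655  0.17754932] [-1.08137976 -1.02785175  2.66876022] 0.01878758485176179 48.75224232673645
t 18.40 phi 359.9 r 69.48 z 0.1775 Ftan 0.4 Frad 1.4 Fz 2.7 cmd-yaw 29.4954315133079
6
0 0.038, -0.732, 0.010, 0, 0, 0, 0.115, -0.724, 0.010, 0, 0, 0, 0.190, -0.708, 0.010, 0, 0, 0, 0.263, -0.684, 0.010, 0, 0, 0, 0.333, -0.653, 0.010, 0, 0, 0, 0.399, -0.614, 0.010, 0, 0, 0, 0.461, -0.569, 0.010, 0, 0, 0, 0.518, -0.518, 0.010, 0, 0, 0
48 0.569, -0.461, 0.010, 0, 0, 0, 0.614, -0.399, 0.010, 0, 0, 0, 0.653, -0.333, 0.010, 0, 0, 0, 0.684, -0.263, 0.010, 0, 0, 0, 0.708, -0.190, 0.010, 0, 0, 0, 0.724, -0.115, 0.010, 0, 0, 0, 0.732, -0.038, 0.010, 0, 0, 0, 0.732, 0.038, 0.010, 0, 0, 0
96 0.724, 0.115, 0.010, 0, 0, 0, 0.708, 0.190, 0.010, 0, 0, 0, 0.684, 0.263, 0.010, 0, 0, 0, 0.653, 0.333, 0.010, 0, 0, 0, 0.614, 0.399, 0.010, 0, 0, 0, 0.569, 0.461, 0.010, 0, 0, 0, 0.518, 0.518, 0.010, 0, 0, 0, 0.461, 0.569, 0.010, 0, 0, 0
144 0.399, 0.614, 0.010, 0, 0, 0, 0.333, 0.653, 0.010, 0, 0, 0, 0.263, 0.684, 0.010, 0, 0, 0, 0.190, 0.708, 0.010, 0, 0, 0, 0.115, 0.724, 0.010, 0, 0, 0, 0.038, 0
[... 1163 characters left out ...]
-0.010, 0.005, 0, 0, 0, -0.365, -0.029, 0.005, 0, 0, 0, -0.363, -0.048, 0.005, 0, 0, 0, -0.360, -0.067, 0.005, 0, 0, 0, -0.356, -0.086, 0.005, 0, 0, 0, -0.351, -0.104, 0.005, 0, 0, 0
288 -0.345, -0.122, 0.005, 0, 0, 0, -0.339, -0.140, 0.005, 0, 0, 0, -0.331, -0.158, 0.005, 0, 0, 0, -0.322, -0.175, 0.005, 0, 0, 0, -0.312, -0.191, 0.005, 0, 0, 0, -0.302, -0.208, 0.005, 0, 0, 0, -0.291, -0.223, 0.005, 0, 0, 0, -0.279, -0.238, 0.005, 0, 0, 0
312 -0.266, -0.252, 0.005, 0, 0, 0, -0.252, -0.266, 0.005, 0, 0, 0, -0.238, -0.279, 0.005, 0, 0, 0, -0.223, -0.291, 0.005, 0, 0, 0, -0.208, -0.302, 0.005, 0, 0, 0, -0.191, -0.312, 0.005, 0, 0, 0, -0.175, -0.322, 0.005, 0, 0, 0, -0.158, -0.331, 0.005, 0, 0, 0
```

>>> apply_moves(steps=[0.038, -0.732, 0.01, 0, 0, 0, 0.115, -0.724, 0.01, 0, 0, 0, 0.19, -0.708, 0.01, 0, 0, 0, 0.263, -0.684, 0.01, 0, 0, 0, 0.333, -0.653, 0.01, 0, 0, 0, 0.399, -0.614, 0.01, 0, 0, 0, 0.461, -0.569, 0.01, 0, 0, 0, 0.518, -0.518, 0.01, 0, 0, 0])

```text
t: 19.07
tcp_pos: [0.5063, 0.2005, 0.1766]
ee_rot: [179.9, -0.0, 29.5]
force: [2.3, -3.9, 4.4]
grip_width: 0.0188
grasp_force: 49.2
```

```bash
python3 -c "from h import *; wind()"
```

```text
t 19.07 phi 48.8 r 69.44 z 0.1766 Ftan 2.9 Frad -3.5 Fz 4.4 cmd-yaw 29.529656964291863
```

>>> apply_moves(steps=[0.569, -0.461, 0.01, 0, 0, 0, 0.614, -0.399, 0.01, 0, 0, 0, 0.653, -0.333, 0.01, 0, 0, 0, 0.684, -0.263, 0.01, 0, 0, 0, 0.708, -0.19, 0.01, 0, 0, 0, 0.724, -0.115, 0.01, 0, 0, 0, 0.732, -0.038, 0.01, 0, 0, 0, 0.732, 0.038, 0.01, 0, 0, 0])

```text
t: 19.73
tcp_pos: [0.5438, 0.2418, 0.1756]
ee_rot: [180.0, 0.2, 29.5]
force: [-1.3, -6.1, 7.8]
grip_width: 0.0186
grasp_force: 49.7
```

>>> apply_moves(steps=[0.724, 0.115, 0.01, 0, 0, 0, 0.708, 0.19, 0.01, 0, 0, 0, 0.684, 0.263, 0.01, 0, 0, 0, 0.653, 0.333, 0.01, 0, 0, 0, 0.614, 0.399, 0.01, 0, 0, 0, 0.569, 0.461, 0.01, 0, 0, 0, 0.518, 0.518, 0.01, 0, 0, 0, 0.461, 0.569, 0.01, 0, 0, 0])

```text
t: 20.4
tcp_pos: [0.5993, 0.2432, 0.1746]
ee_rot: [-179.7, 0.2, 29.5]
force: [-3.4, 0.2, 8.2]
grip_width: 0.0188
grasp_force: 49.6
```

```bash
python3 -c "from h import *; wind()"
```

```text
t 20.40 phi 142.1 r 71.12 z 0.1746 Ftan 3.2 Frad -1.1 Fz 8.2 cmd-yaw 29.492330060440867
```

>>> apply_moves(steps=[0.399, 0.614, 0.007, 0, 0, 0, 0.333, 0.653, 0.007, 0, 0, 0, 0.263, 0.684, 0.007, 0, 0, 0, 0.19, 0.708, 0.007, 0, 0, 0, 0.115, 0.724, 0.007, 0, 0, 0, 0.038, 0.732, 0.007, 0, 0, 0, -0.038, 0.732, 0.007, 0, 0, 0, -0.115, 0.724, 0.007, 0, 0, 0])

```text
t: 21.07
tcp_pos: [0.6387, 0.2027, 0.1745]
ee_rot: [-179.6, -0.2, 29.5]
force: [0.4, 3.3, 5.8]
grip_width: 0.0185
grasp_force: 49.3
```

```bash
python3 -c "from h import *; wind()"
```

```text
t 21.07 phi 188.9 r 71.37 z 0.1745 Ftan 3.0 Frad 1.5 Fz 5.8 cmd-yaw 29.47269689232637
```

Still on free turning, with a tangential force of about 3 N. Slowing to 3° per row.

>>> apply_moves(steps=[-0.086, 0.356, 0.004, 0, 0, 0, -0.104, 0.351, 0.004, 0, 0, 0, -0.122, 0.345, 0.004, 0, 0, 0, -0.14, 0.339, 0.004, 0, 0, 0, -0.158, 0.331, 0.004, 0, 0, 0, -0.175, 0.322, 0.004, 0, 0, 0, -0.191, 0.312, 0.004, 0, 0, 0, -0.208, 0.302, 0.004, 0, 0, 0])

```text
t: 21.73
tcp_pos: [0.6428, 0.1711, 0.1744]
ee_rot: [-179.9, -0.2, 29.5]
force: [3.9, 1.4, 5.2]
grip_width: 0.0186
grasp_force: 49.3
```

```bash
python3 -c "from h import *; wind()"
```

```text
t 21.73 phi 214.7 r 71.23 z 0.1744 Ftan 1.7 Frad 3.7 Fz 5.2 cmd-yaw 29.486878625762767
```

>>> apply_moves(steps=[-0.223, 0.291, 0.004, 0, 0, 0, -0.238, 0.279, 0.004, 0, 0, 0, -0.252, 0.266, 0.004, 0, 0, 0, -0.266, 0.252, 0.004, 0, 0, 0, -0.279, 0.238, 0.004, 0, 0, 0, -0.291, 0.223, 0.004, 0, 0, 0, -0.302, 0.208, 0.004, 0, 0, 0, -0.312, 0.191, 0.004, 0, 0, 0])

```text
t: 22.4
tcp_pos: [0.6335, 0.1419, 0.174]
ee_rot: [179.9, -0.1, 29.5]
force: [4.1, 0.7, 5.2]
grip_width: 0.0191
grasp_force: 49.3
```

```bash
python3 -c "from h import *; wind()"
```

```text
t 22.40 phi 239.6 r 71.18 z 0.1740 Ftan 2.7 Frad 3.2 Fz 5.2 cmd-yaw 29.470606501282443
```

>>> apply_moves(steps=[-0.322, 0.175, 0.004, 0, 0, 0, -0.331, 0.158, 0.004, 0, 0, 0, -0.339, 0.14, 0.004, 0, 0, 0, -0.345, 0.122, 0.004, 0, 0, 0, -0.351, 0.104, 0.004, 0, 0, 0, -0.356, 0.086, 0.004, 0, 0, 0, -0.36, 0.067, 0.004, 0, 0, 0, -0.363, 0.048, 0.004, 0, 0, 0])

```text
t: 23.07
tcp_pos: [0.6133, 0.12, 0.1735]
ee_rot: [179.9, -0.1, 29.5]
force: [4.0, -0.5, 5.0]
grip_width: 0.0186
grasp_force: 49.3
```

```bash
python3 -c "from h import *; wind()"
```

```text
t 23.07 phi 263.8 r 70.99 z 0.1735 Ftan 3.0 Frad 2.7 Fz 5.0 cmd-yaw 29.466893225953413
```

>>> apply_moves(steps=[-0.243, 0.021, 0.003, 0, 0, 0, -0.244, 0.013, 0.003, 0, 0, 0, -0.244, 0.004, 0.003, 0, 0, 0, -0.244, -0.004, 0.003, 0, 0, 0, -0.244, -0.013, 0.003, 0, 0, 0, -0.243, -0.021, 0.003, 0, 0, 0, -0.242, -0.03, 0.003, 0, 0, 0, -0.241, -0.038, 0.003, 0, 0, 0])

```text
t: 23.73
tcp_pos: [0.5957, 0.1109, 0.1731]
ee_rot: [179.9, 0.0, 29.5]
force: [4.5, -0.3, 5.0]
grip_width: 0.0189
grasp_force: 49.4
```

```bash
python3 -c "from h import *; wind()"
```

```text
t 23.73 phi 279.9 r 70.84 z 0.1731 Ftan 4.2 Frad 1.8 Fz 5.0 cmd-yaw 29.470180650228844
```

>>> apply_moves(steps=[-0.12, -0.022, 0.002, 0, 0, 0, -0.12, -0.024, 0.002, 0, 0, 0, -0.119, -0.026, 0.002, 0, 0, 0, -0.119, -0.029, 0.002, 0, 0, 0, -0.118, -0.031, 0.002, 0, 0, 0, -0.118, -0.033, 0.002, 0, 0, 0, -0.117, -0.035, 0.002, 0, 0, 0, -0.117, -0.037, 0.002, 0, 0, 0])

```text
t: 24.4
tcp_pos: [0.5864, 0.1084, 0.173]
ee_rot: [179.9, -0.0, 29.5]
force: [3.6, -1.4, 5.2]
grip_width: 0.0192
grasp_force: 49.4
```

```bash
python3 -c "from h import *; wind()"
```

```text
t 24.40 phi 287.6 r 70.75 z 0.1730 Ftan 3.2 Frad 2.1 Fz 5.2 cmd-yaw 29.473027666562096
```

>>> apply_moves(steps=[-0.231, -0.08, 0.003, 0, 0, 0, -0.228, -0.088, 0.003, 0, 0, 0, -0.225, -0.095, 0.003, 0, 0, 0, -0.221, -0.103, 0.003, 0, 0, 0, -0.218, -0.111, 0.003, 0, 0, 0, -0.214, -0.118, 0.003, 0, 0, 0, -0.209, -0.126, 0.003, 0, 0, 0, -0.205, -0.133, 0.003, 0, 0, 0])

```text
t: 25.07
tcp_pos: [0.567, 0.1072, 0.1727]
ee_rot: [179.9, -0.0, 29.5]
force: [3.6, -1.3, 4.7]
grip_width: 0.0188
grasp_force: 49.4
```

```bash
python3 -c "from h import *; wind()"
```

```text
t 25.07 phi 303.5 r 70.56 z 0.1727 Ftan 3.7 Frad 1.1 Fz 4.7 cmd-yaw 29.4823385796928
```

>>> apply_moves(steps=[-0.2, -0.14, 0.003, 0, 0, 0, -0.195, -0.147, 0.003, 0, 0, 0, -0.19, -0.154, 0.003, 0, 0, 0, -0.184, -0.16, 0.003, 0, 0, 0, -0.179, -0.167, 0.003, 0, 0, 0, -0.173, -0.173, 0.003, 0, 0, 0, -0.167, -0.179, 0.003, 0, 0, 0, -0.16, -0.184, 0.003, 0, 0, 0])

```text
t: 25.73
tcp_pos: [0.5477, 0.1116, 0.1723]
ee_rot: [179.9, 0.0, 29.5]
force: [4.1, -1.3, 4.9]
grip_width: 0.0187
grasp_force: 49.3
```

```bash
python3 -c "from h import *; wind()"
```

```text
t 25.73 phi 319.7 r 70.35 z 0.1723 Ftan 4.3 Frad -0.2 Fz 4.9 cmd-yaw 29.490507561273102
```

>>> apply_moves(steps=[-0.116, -0.142, 0.002, 0, 0, 0, -0.112, -0.145, 0.002, 0, 0, 0, -0.108, -0.148, 0.002, 0, 0, 0, -0.104, -0.151, 0.002, 0, 0, 0, -0.1, -0.153, 0.002, 0, 0, 0, -0.096, -0.156, 0.002, 0, 0, 0, -0.092, -0.158, 0.002, 0, 0, 0, -0.088, -0.161, 0.002, 0, 0, 0])

```text
t: 26.4
tcp_pos: [0.5344, 0.1184, 0.1721]
ee_rot: [180.0, 0.0, 29.5]
force: [3.3, -2.6, 4.7]
grip_width: 0.0187
grasp_force: 49.3
```

```bash
python3 -c "from h import *; wind()"
```

```text
t 26.40 phi 331.8 r 70.11 z 0.1721 Ftan 4.1 Frad 0.4 Fz 4.7 cmd-yaw 29.49684428610715
```

>>> apply_moves(steps=[-0.084, -0.163, 0.002, 0, 0, 0, -0.08, -0.165, 0.002, 0, 0, 0, -0.075, -0.167, 0.002, 0, 0, 0, -0.071, -0.169, 0.002, 0, 0, 0, -0.066, -0.171, 0.002, 0, 0, 0, -0.062, -0.172, 0.002, 0, 0, 0, -0.057, -0.174, 0.002, 0, 0, 0, -0.053, -0.176, 0.002, 0, 0, 0])

```text
t: 27.07
tcp_pos: [0.5228, 0.1278, 0.1718]
ee_rot: [180.0, 0.0, 29.5]
force: [2.5, -2.8, 5.4]
grip_width: 0.0188
grasp_force: 49.2
```

```bash
python3 -c "from h import *; wind()"
```

```text
t 27.07 phi 344.1 r 69.90 z 0.1718 Ftan 3.7 Frad 0.2 Fz 5.4 cmd-yaw 29.499662065724237
```

>>> apply_moves(steps=[-0.048, -0.177, 0.002, 0, 0, 0, -0.044, -0.178, 0.002, 0, 0, 0, -0.039, -0.179, 0.002, 0, 0, 0, -0.034, -0.18, 0.002, 0, 0, 0, -0.029, -0.181, 0.002, 0, 0, 0, -0.025, -0.182, 0.002, 0, 0, 0, -0.02, -0.182, 0.002, 0, 0, 0, -0.015, -0.183, 0.002, 0, 0, 0])

```text
t: 27.73
tcp_pos: [0.5137, 0.1393, 0.1717]
ee_rot: [180.0, 0.0, 29.5]
force: [1.9, -3.4, 4.0]
grip_width: 0.0186
grasp_force: 49.2
```

```bash
python3 -c "from h import *; wind()"
```

```text
t 27.73 phi 356.2 r 69.71 z 0.1717 Ftan 3.8 Frad 0.3 Fz 4.0 cmd-yaw 29.498526574724902
```

>>> apply_moves(steps=[-0.01, -0.183, 0.002, 0, 0, 0, -0.006, -0.183, 0.002, 0, 0, 0, -0.001, -0.183, 0.002, 0, 0, 0, 0.004, -0.183, 0.002, 0, 0, 0, 0.009, -0.183, 0.002, 0, 0, 0, 0.014, -0.183, 0.002, 0, 0, 0, 0.018, -0.182, 0.002, 0, 0, 0, 0.023, -0.182, 0.002, 0, 0, 0])

```text
t: 28.4
tcp_pos: [0.5071, 0.1523, 0.1716]
ee_rot: [180.0, -0.0, 29.5]
force: [4.0, -2.6, 3.7]
grip_width: 0.0189
grasp_force: 49.1
```

```bash
python3 -c "from h import *; wind()"
```

```text
t 28.40 phi 8.2 r 69.58 z 0.1716 Ftan 3.9 Frad -2.8 Fz 3.7 cmd-yaw 29.49568708496776
```

>>> apply_moves(steps=[0.028, -0.181, 0.002, 0, 0, 0, 0.033, -0.18, 0.002, 0, 0, 0, 0.037, -0.179, 0.002, 0, 0, 0, 0.042, -0.178, 0.002, 0, 0, 0, 0.047, -0.177, 0.002, 0, 0, 0, 0.051, -0.176, 0.002, 0, 0, 0, 0.056, -0.175, 0.002, 0, 0, 0, 0.06, -0.173, 0.002, 0, 0, 0])

```text
t: 29.07
tcp_pos: [0.5033, 0.1662, 0.1714]
ee_rot: [180.0, -0.0, 29.5]
force: [4.2, -2.6, 2.0]
grip_width: 0.0188
grasp_force: 49.0
```

```bash
python3 -c "from h import *; wind()"
```

```text
t 29.07 phi 20.0 r 69.53 z 0.1714 Ftan 3.3 Frad -3.7 Fz 2.0 cmd-yaw 29.50305972778197
```

>>> apply_moves(steps=[0.065, -0.171, 0.002, 0, 0, 0, 0.069, -0.17, 0.002, 0, 0, 0, 0.074, -0.168, 0.002, 0, 0, 0, 0.078, -0.166, 0.002, 0, 0, 0, 0.083, -0.164, 0.002, 0, 0, 0, 0.087, -0.161, 0.002, 0, 0, 0, 0.091, -0.159, 0.002, 0, 0, 0, 0.095, -0.157, 0.002, 0, 0, 0])

```text
t: 29.73
tcp_pos: [0.5025, 0.1804, 0.1712]
ee_rot: [179.9, 0.0, 29.5]
force: [4.8, -3.7, 2.0]
grip_width: 0.0191
grasp_force: 49.1
```

```bash
python3 -c "from h import *; wind()"
```

```text
t 29.73 phi 31.8 r 69.48 z 0.1712 Ftan 3.5 Frad -5.0 Fz 2.0 cmd-yaw 29.51137186701634
```

>>> apply_moves(steps=[0.099, -0.154, 0.002, 0, 0, 0, 0.103, -0.152, 0.002, 0, 0, 0, 0.107, -0.149, 0.002, 0, 0, 0, 0.111, -0.146, 0.002, 0, 0, 0, 0.115, -0.143, 0.002, 0, 0, 0, 0.118, -0.14, 0.002, 0, 0, 0, 0.122, -0.137, 0.002, 0, 0, 0, 0.126, -0.133, 0.002, 0, 0, 0])

```text
t: 30.4
tcp_pos: [0.5044, 0.1942, 0.171]
ee_rot: [179.9, 0.1, 29.5]
force: [4.0, -5.9, 3.2]
grip_width: 0.0189
grasp_force: 49.2
```

```bash
python3 -c "from h import *; wind()"
```

```text
t 30.40 phi 43.3 r 69.49 z 0.1710 Ftan 4.8 Frad -5.3 Fz 3.2 cmd-yaw 29.5240570215316
```

>>> apply_moves(steps=[0.064, -0.065, 0.001, 0, 0, 0, 0.065, -0.065, 0.001, 0, 0, 0, 0.066, -0.064, 0.001, 0, 0, 0, 0.067, -0.063, 0.001, 0, 0, 0, 0.067, -0.062, 0.001, 0, 0, 0, 0.068, -0.061, 0.001, 0, 0, 0, 0.069, -0.06, 0.001, 0, 0, 0, 0.07, -0.059, 0.001, 0, 0, 0])

```text
t: 31.07
tcp_pos: [0.5064, 0.2008, 0.171]
ee_rot: [179.8, 0.2, 29.5]
force: [2.6, -6.5, 4.3]
grip_width: 0.0184
grasp_force: 49.3
```

```bash
python3 -c "from h import *; wind()"
```

```text
t 31.07 phi 49.0 r 69.53 z 0.1710 Ftan 5.3 Frad -4.7 Fz 4.3 cmd-yaw 29.53020213570168
```

>>> apply_moves(steps=[0.071, -0.058, 0.001, 0, 0, 0, 0.071, -0.058, 0.001, 0, 0, 0, 0.072, -0.057, 0.001, 0, 0, 0, 0.073, -0.056, 0.001, 0, 0, 0, 0.073, -0.055, 0.001, 0, 0, 0, 0.074, -0.054, 0.001, 0, 0, 0, 0, 0, 0, 0, 0, 0, 0, 0, 0, 0, 0, 0])

```text
t: 31.73
tcp_pos: [0.5083, 0.2057, 0.1709]
ee_rot: [179.8, 0.2, 29.5]
force: [2.9, -7.2, 3.9]
grip_width: 0.0187
grasp_force: 49.4
```

```bash
python3 -c "from h import *; wind()"
```

```text
t 31.73 phi 53.3 r 69.55 z 0.1709 Ftan 5.4 Frad -5.6 Fz 3.9 cmd-yaw 29.53409794205686
```

>>> apply_moves(steps=[0, 0, 0, 0, 0, 0, 0.074, -0.053, 0.001, 0, 0, 0, 0.075, -0.052, 0.001, 0, 0, 0, 0.075, -0.051, 0.001, 0, 0, 0, 0.076, -0.05, 0.001, 0, 0, 0, 0.076, -0.05, 0.001, 0, 0, 0, 0.077, -0.049, 0.001, 0, 0, 0, 0.078, -0.048, 0.001, 0, 0, 0])

```text
t: 32.4
tcp_pos: [0.5109, 0.2111, 0.1709]
ee_rot: [179.8, 0.3, 29.5]
force: [2.5, -6.7, 5.2]
grip_width: 0.0187
grasp_force: 49.5
```

```bash
python3 -c "from h import *; wind()"
```

```text
t 32.40 phi 58.2 r 69.60 z 0.1709 Ftan 4.7 Frad -5.5 Fz 5.2 cmd-yaw 29.536495208230512
```

>>> apply_moves(steps=[0.105, -0.063, 0.001, 0, 0, 0, 0.106, -0.061, 0.001, 0, 0, 0, 0.107, -0.059, 0.001, 0, 0, 0, 0.108, -0.057, 0.001, 0, 0, 0, 0.109, -0.055, 0.001, 0, 0, 0, 0.11, -0.053, 0.001, 0, 0, 0, 0.111, -0.052, 0.001, 0, 0, 0, 0.112, -0.05, 0.001, 0, 0, 0])

```text
t: 33.07
tcp_pos: [0.5157, 0.2189, 0.1707]
ee_rot: [179.8, 0.4, 29.5]
force: [1.0, -8.2, 6.6]
grip_width: 0.0191
grasp_force: 49.7
```

```bash
python3 -c "from h import *; wind()"
```

```text
t 33.07 phi 65.8 r 69.72 z 0.1707 Ftan 6.0 Frad -5.7 Fz 6.6 cmd-yaw 29.54519042791588
```

>>> apply_moves(steps=[0.056, -0.024, 0, 0, 0, 0, 0.056, -0.024, 0, 0, 0, 0, 0.056, -0.023, 0.001, 0, 0, 0, 0.057, -0.023, 0, 0, 0, 0, 0.057, -0.022, 0.001, 0, 0, 0, 0.057, -0.022, 0, 0, 0, 0, 0.057, -0.021, 0.001, 0, 0, 0, 0.058, -0.021, 0, 0, 0, 0])

```text
t: 33.73
tcp_pos: [0.5185, 0.2225, 0.1707]
ee_rot: [179.8, 0.4, 29.5]
force: [-0.3, -7.5, 6.7]
grip_width: 0.0185
grasp_force: 49.8
```

```bash
python3 -c "from h import *; wind()"
```

```text
t 33.73 phi 69.6 r 69.78 z 0.1707 Ftan 5.9 Frad -4.6 Fz 6.7 cmd-yaw 29.546834908856482
```

>>> apply_moves(steps=[0.057, -0.021, 0, 0, 0, 0, 0.057, -0.02, 0, 0, 0, 0, 0.057, -0.02, 0.001, 0, 0, 0, 0.058, -0.019, 0, 0, 0, 0, 0.058, -0.019, 0.001, 0, 0, 0, 0.058, -0.018, 0, 0, 0, 0, 0.058, -0.018, 0.001, 0, 0, 0, 0.058, -0.017, 0, 0, 0, 0])

```text
t: 34.4
tcp_pos: [0.5215, 0.226, 0.1706]
ee_rot: [179.8, 0.4, 29.5]
force: [-0.5, -8.3, 7.5]
grip_width: 0.0189
grasp_force: 49.9
```

```bash
python3 -c "from h import *; wind()"
```

```text
t 34.40 phi 73.3 r 69.86 z 0.1706 Ftan 6.4 Frad -5.4 Fz 7.5 cmd-yaw 29.54846195885733
```

>>> apply_moves(steps=[0.058, -0.017, 0, 0, 0, 0, 0.058, -0.016, 0, 0, 0, 0, 0.059, -0.016, 0.001, 0, 0, 0, 0.059, -0.015, 0, 0, 0, 0, 0.059, -0.015, 0.001, 0, 0, 0, 0.059, -0.014, 0, 0, 0, 0, 0.059, -0.014, 0.001, 0, 0, 0, 0.059, -0.013, 0, 0, 0, 0])

```text
t: 35.07
tcp_pos: [0.5247, 0.2292, 0.1706]
ee_rot: [179.8, 0.5, 29.6]
force: [-1.4, -8.4, 7.9]
grip_width: 0.0185
grasp_force: 49.9
```

```bash
python3 -c "from h import *; wind()"
```

```text
t 35.07 phi 77.0 r 69.90 z 0.1706 Ftan 6.7 Frad -5.3 Fz 7.9 cmd-yaw 29.551544357812023
```

```bash
python3 - <<'E'
from h import *
wind()
for n in('wrist','top','side'):
    c=cam(n); np.savez('x_'+n+'.npz',**c); p=cloud(c)
    m=(abs(p[...,0]-.572)<.09)&(abs(p[...,1]-.1776)<.09)
    for lo,hi in((.153,.1615),(.1615,.1632),(.1632,.172)):
        k=m&(p[...,2]>lo)&(p[...,2]<hi)
        k8,l,s,ce=cv2.connectedComponentsWithStats(k.astype(np.uint8))
        for i in range(1,k8):
            if s[i,4]>(60 if n=='wrist' else 15):
                q=p[l==i]; r=cv2.minAreaRect(q[:,:2].astype(np.float32)*1000); print(n,lo,s[i,4],np.round(r[0],1),np.round(r[1],1),round(r[2],1),np.median(q[:,2]).round(4))
    if n=='wrist': save(c,'w6.png')
E
```

```text
t 35.07 phi 77.0 r 69.90 z 0.1706 Ftan 6.7 Frad -5.3 Fz 7.9 cmd-yaw 29.551544357812023
wrist 0.153 350 [601.1 159.4] [ 6.7 33.1] 62.0 0.1595
wrist 0.153 1226 [557.1 208.6] [ 8.3 94.5] 47.0 0.1594
wrist 0.1615 281 [599.9 159.2] [ 7.8 36.4] 61.5 0.1626
wrist 0.1615 1721 [548.8 203. ] [18.4 41.3] 46.3 0.1624
wrist 0.1615 194 [530.8 231.3] [ 8.1 18.1] 15.5 0.1621
wrist 0.1632 5916 [585.2 164.3] [31.3 73.4] 43.3 0.1656
wrist 0.1632 146 [530.1 232.2] [ 5.8 17.8] 24.3 0.1696
top 0.1632 131 [582.8 158.8] [30.4 69.6] 43.5 0.1666
side 0.153 83 [551.8 205.8] [16.5 97.2] 48.9 0.1584
side 0.1632 158 [569.  177.1] [ 31.5 106.1] 44.9 0.1658
```

View pics/w6.png

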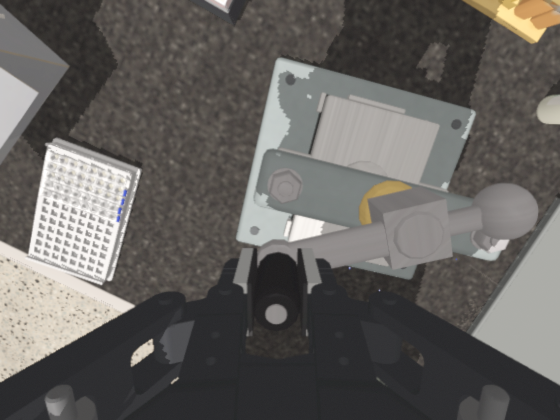

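The wrist view shows the crank well seated, its angle agreeing with the TCP angle; the platen is visible at about (380,140). I'll check the platen height by depth.

```bash
python3 - <<'E'
from h import *
for f in('w1','w2','w4','x_wrist'):
    c=dict(np.load(f+'.npz')); p=cloud(c)
    a=np.radians(16); d=p[...,:2]-C; X=d@[np.cos(a),np.sin(a)]; Y=d@[-np.sin(a),np.cos(a)]
    z=p[...,2]
    m=(abs(X)<.075)&(abs(Y)<.06)&(z>.03)&(z<.075)
    h,e=np.histogram(z[m],np.arange(.03,.075,.001)); print(f,[(round(b*1e3),int(n)) for n,b in zip(h,e) if n>40])
    b=(abs(X)<.1)&(abs(Y)<.1)
    for nm,lo,hi in(('base',.012,.02),('plat',.045,.068),('bar',.117,.123)):
        q=z[b&(z>lo)&(z<hi)&((X>.02)|(nm!='plat'))]; 
        if len(q): print('  ',nm,len(q),np.median(q).round(5))
E
```

```text
w1 [(54, 69), (55, 870), (56, 3492), (57, 3139), (58, 620)]
   base 10564 0.01468
   plat 4541 0.057
   bar 6248 0.11864
w2 [(54, 82), (55, 882), (56, 3585), (57, 2881), (58, 557)]
   base 10577 0.01467
   plat 3665 0.05688
   bar 6245 0.11867
w4 [(54, 79), (55, 664), (56, 2485), (57, 1829), (58, 242)]
   base 9529 0.01459
   plat 4153 0.05682
   bar 6054 0.11854
x_wrist [(48, 146), (49, 1363), (50, 4069), (51, 2220), (52, 164), (56, 55), (57, 50), (58, 50), (59, 45)]
   base 12328 0.01469
   plat 6466 0.05065
   bar 6072 0.11861
```

The platen top is now at about 52 mm (after correcting the depth bias against base and bar), which is the home height, and the handle force is about 7 N. Good. Releasing the handle and rising.

>>> apply_moves(steps=[0, 0, 0, 0, 0, 0, 0, 0, 0, 0, 0, 0, 0, 0, 0, 0, 0, 0, 0, 0, 0, 0, 0, 0, 0, 0, 0, 0, 0, 0, 0, 0, 0, 0, 0, 0, 0, 0, 0, 0, 0, 0, 0, 0, 0, 0, 0, 0], fingers=6)

```text
t: 35.88
tcp_pos: [0.5266, 0.2322, 0.1707]
ee_rot: [-180.0, 0.0, 29.5]
force: [0.4, 1.0, 1.0]
grip_width: 0.0602
grasp_force: 0.0
```

>>> apply_moves(steps=[0, 0, -0.8, 0, 0, 0, 0, 0, -1.6, 0, 0, 0, 0, 0, -2, 0, 0, 0, 0, 0, -2, 0, 0, 0, 0, 0, -0.8, 0, 0, 0, 0, 0, 0, 0, 0, 0, 0, 0, 0, 0, 0, 0, 0, 0, 0, 0, 0, 0])

```text
t: 36.55
tcp_pos: [0.526, 0.2318, 0.2414]
ee_rot: [-180.0, 0.1, 29.5]
force: [0.4, 0.3, 0.7]
grip_width: 0.0599
grasp_force: 0.0
```

```bash
python3 - <<'E'
from h import *
o=get_obs(); print(o['t'],o['tcp_pos'],o['ee_rot'],o['force'])
c=cam('wrist'); np.savez('w7.npz',**c); p=cloud(c); z=p[...,2]
m=(abs(p[...,0]-.572)<.09)&(abs(p[...,1]-.1776)<.09)
for lo,hi in((.158,.1625),(.163,.1655),(.1632,.175),(.19,.21)):
    k8,l,s,ce=cv2.connectedComponentsWithStats((m&(z>lo)&(z<hi)).astype(np.uint8))
    for i in range(1,k8):
        if s[i,4]>80:
            q=p[l==i]; r=cv2.minAreaRect(q[:,:2].astype(np.float32)*1000); print(lo,s[i,4],np.round(r[0],1),np.round(r[1],1),round(r[2],1),np.median(q[:,2]).round(4),ce[i].round())
rel(.5719,.1776,.235,133)
E
```

```text
36.55 [0.52596848 0.23178207 0.24142197] [-1.79970986e+02  1.22396175e-01  2.94960113e+01] [0.39364282 0.32519955 0.68381967]
0.158 184 [605.9 169. ] [ 7.7 37.9] 80.5 0.1608 [411. 168.]
0.158 89 [578.8 191.2] [ 1.1 30. ] 63.0 0.1601 [367. 185.]
0.158 459 [531.2 203.8] [11.7 65.7] 60.3 0.1616 [314. 229.]
0.163 1795 [575.5 175.9] [ 30.9 106.1] 62.0 0.164 [376. 203.]
0.1632 3166 [588.3 169.3] [30.7 77.5] 62.4 0.1659 [400. 189.]
0.1632 111 [514.3 211.2] [10.  21.9] 33.5 0.1714 [293. 250.]
0.19 918 [509.7 209.9] [18.3 19.4] 46.6 0.2035 [296. 276.]
shift cm [1.35 6.98 0.59] rotvec [-3.2000e-03  1.5000e-03 -1.8065e+00]
```

The crank eased back about 20° on release, as the text says a hard-tightened one does. It now lies at yaw about 152.3°. I'll grip the hub with tool yaw −27.7°.

>>> apply_moves(steps=[0.67, 3.49, 0, 0, 0, 0, 0.68, 3.49, 0, 0, 0, 0, 0, 0, 0, 0, 0, 0.111, 0, 0, 0, 0, 0, 0.111, 0, 0, 0, 0, 0, 0.111, 0, 0, 0, 0, 0, 0.111, 0, 0, 0, 0, 0, 0.111, 0, 0, 0, 0, 0, 0.111])

```text
t: 37.27
tcp_pos: [0.572, 0.1776, 0.2407]
ee_rot: [179.9, 0.2, -9.0]
force: [1.1, 0.0, -1.0]
grip_width: 0.0601
grasp_force: 0.0
```

>>> apply_moves(steps=[0, 0, 0, 0, 0, 0.111, 0, 0, 0, 0, 0, 0.111, 0, 0, 0, 0, 0, 0.111, 0, 0, 0.5, 0, 0, 0, 0, 0, 0.5, 0, 0, 0, 0, 0, 0.5, 0, 0, 0, 0, 0, 0, 0, 0, 0, 0, 0, 0, 0, 0, 0])

```text
t: 37.93
tcp_pos: [0.5722, 0.1778, 0.2264]
ee_rot: [179.9, 0.1, -27.7]
force: [-0.1, -0.6, 0.5]
grip_width: 0.0599
grasp_force: 0.0
```

```bash
python3 - <<'E'
from h import *
o=get_obs(); print(o['t'],o['tcp_pos'],o['ee_rot'],o['joints'])
c=cam('wrist'); np.savez('w8.npz',**c); save(c,'w8.png'); M=T(); p=(cloud(c)-M[:3,3])@M[:3,:3]*1000
m=(abs(p[...,1])<30)&(p[...,0]>-85)&(p[...,0]<70); zw=M[2,3]*1e3-p[...,2]
for lo,hi in((158,161.5),(163,175),(190,210)):
    k8,l,s,ce=cv2.connectedComponentsWithStats((m&(zw>lo)&(zw<hi)).astype(np.uint8))
    for i in range(1,k8):
        if s[i,4]>80:
            q=p[l==i]; r=cv2.minAreaRect(q[:,:2].astype(np.float32)); print(lo,s[i,4],np.round(r[0],1),np.round(r[1],1),round(r[2],1),np.median(zw[l==i]).round(1),ce[i].round())
E
```

```text
37.9333 [0.5721997  0.17779204 0.22644973] [ 1.79922034e+02  1.00880211e-01 -2.76829167e+01] [1.05513649e+01 9.63800437e+00 9.62286804e+01 1.23781319e-03
 7.42608066e+01 1.28233876e+02]
163 4166 [-0.1  0.3] [ 30.1 114.3] 88.9 165.6 [280. 207.]
163 210 [-64.9   1.7] [21.5 10.9] 89.8 170.6 [282. 316.]
190 716 [-65.3   1.7] [19.8 10.7] 89.8 200.2 [282. 345.]
```

View pics/w8.png

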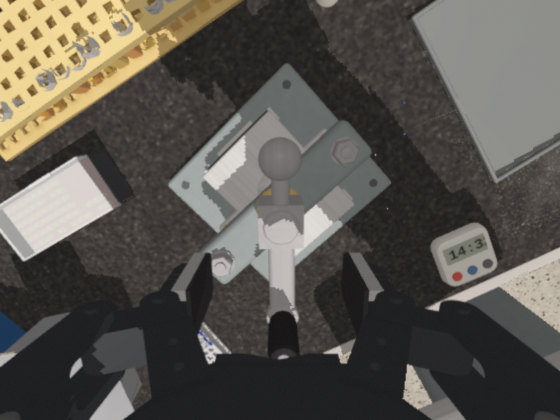

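The wrist view shows hub (280,222), ball (280,158) and handle (283,330) in line with the tool and centred between the fingers. Descending to grip.

>>> apply_moves(steps=[0, 0, 1.0, 0, 0, 0, 0, 0, 1.6, 0, 0, 0, 0, 0, 1.8, 0, 0, 0, 0, 0, 1.8, 0, 0, 0, 0, 0, 1.4, 0, 0, 0, 0, 0, 1.0, 0, 0, 0, 0, 0, 0, 0, 0, 0, 0, 0, 0, 0, 0, 0])

```text
t: 38.65
tcp_pos: [0.5725, 0.1779, 0.1411]
ee_rot: [180.0, 0.1, -27.7]
force: [-0.2, -0.1, 0.4]
grip_width: 0.0602
grasp_force: 0.0
```

>>> apply_moves(steps=[0, 0, 0, 0, 0, 0, 0, 0, 0, 0, 0, 0, 0, 0, 0, 0, 0, 0, 0, 0, 0, 0, 0, 0, 0, 0, 0, 0, 0, 0, 0, 0, 0, 0, 0, 0, 0, 0, 0, 0, 0, 0, 0, 0, 0, 0, 0, 0], fingers=2.4, force=50)

```text
t: 39.32
tcp_pos: [0.5725, 0.1751, 0.1439]
ee_rot: [179.7, -0.1, -27.7]
force: [-4.3, -8.3, 7.4]
grip_width: 0.029
grasp_force: 50.6
```

>>> apply_moves(steps=[0, 0, -0.05, 0, 0, 0, 0, 0, -0.05, 0, 0, 0, 0, 0, -0.05, 0, 0, 0, 0, 0, -0.05, 0, 0, 0, 0, 0, -0.05, 0, 0, 0, 0, 0, -0.05, 0, 0, 0, 0, 0, 0, 0, 0, 0, 0, 0, 0, 0, 0, 0])

```text
t: 39.98
tcp_pos: [0.5723, 0.1751, 0.144]
ee_rot: [179.7, -0.1, -27.7]
force: [-0.1, -5.4, -4.5]
grip_width: 0.0291
grasp_force: 49.8
```

```bash
python3 - <<'E'
from h import *
o=get_obs(); print(o['t'],o['tcp_pos'],o['ee_rot'],o['force'],o['moment'],o['grip_width'])
c=cam('wrist'); np.savez('w9.npz',**c); M=T(); p=(cloud(c)-M[:3,3])@M[:3,:3]*1000
m=(abs(p[...,1])<30)&(p[...,0]>-85)&(p[...,0]<70); zw=M[2,3]*1e3-p[...,2]
for lo,hi in((155,162),(163,180)):
    k8,l,s,ce=cv2.connectedComponentsWithStats((m&(zw>lo)&(zw<hi)).astype(np.uint8))
    for i in range(1,k8):
        if s[i,4]>150:
            q=p[l==i]; r=cv2.minAreaRect(q[:,:2].astype(np.float32)); print(lo,s[i,4],np.round(r[0],1),np.round(r[1],1),round(r[2],1),np.median(zw[l==i]).round(1),ce[i].round())
E
```

```text
39.9833 [0.57233146 0.17511558 0.14399408] [ 1.79677600e+02 -7.13120568e-02 -2.76910189e+01] [-0.09119867 -5.39067709 -4.50930881] [-1.07897386 -0.0272395   0.11591417] 0.029109527755051958
155 274 [ 15.  -12.7] [21.1  9.6] 48.0 159.7 [247. 254.]
155 269 [14.   8.9] [ 7.8 19.5] 34.7 159.2 [307. 255.]
163 11187 [10.3 -3.1] [51.7 86.5] 67.9 166.2 [276. 256.]
```

>>> apply_moves(steps=[0.06, 0.11, 0, 0, 0, 0, 0.06, 0.11, 0, 0, 0, 0, 0, 0, -0.05, 0, 0, 0, 0, 0, -0.05, 0, 0, 0, 0, 0, -0.05, 0, 0, 0, 0, 0, -0.05, 0, 0, 0, 0, 0, -0.05, 0, 0, 0, 0, 0, -0.05, 0, 0, 0])

```text
t: 40.7
tcp_pos: [0.5721, 0.175, 0.1453]
ee_rot: [179.9, 0.1, -27.7]
force: [4.5, -2.7, -17.5]
grip_width: 0.0289
grasp_force: 50.7
```

```bash
python3 - <<'E'
from h import *
o=get_obs(); print(o['t'],o['tcp_pos'],o['ee_rot'],o['force'],o['moment'],o['grip_width'])
E
```

```text
40.7 [0.57212206 0.17497855 0.14534519] [ 1.79895915e+02  6.38237212e-02 -2.77250655e+01] [  4.50536631  -2.66696646 -17.49025323] [-0.44496319 -0.85224637  0.07973455] 0.028949769421436157
```

>>> apply_moves(steps=[0, 0, -0.05, 0, 0, 0, 0, 0, -0.05, 0, 0, 0, 0, 0, -0.05, 0, 0, 0, 0, 0, -0.05, 0, 0, 0, 0, 0, -0.05, 0, 0, 0, 0, 0, -0.05, 0, 0, 0, 0, 0, -0.05, 0, 0, 0, 0, 0, -0.05, 0, 0, 0], force=70)

```text
t: 41.37
tcp_pos: [0.5724, 0.1751, 0.1521]
ee_rot: [179.9, 0.1, -27.7]
force: [-1.0, -4.1, -10.6]
grip_width: 0.0284
grasp_force: 74.4
```

```bash
python3 - <<'E'
from h import *
o=get_obs(); print(o['t'],o['tcp_pos'],o['ee_rot'],o['force'],o['moment'],o['grip_width'])
c=cam('wrist'); np.savez('w10.npz',**c); save(c,'w10.png')
E
```

```text
41.3667 [0.57236991 0.17512267 0.15211842] [ 1.79928265e+02  5.16804555e-02 -2.77395354e+01] [ -0.96536486  -4.11498282 -10.61922085] [-0.86978799  0.12431434  0.06225877] 0.028406001678043625
```

View pics/w10.png

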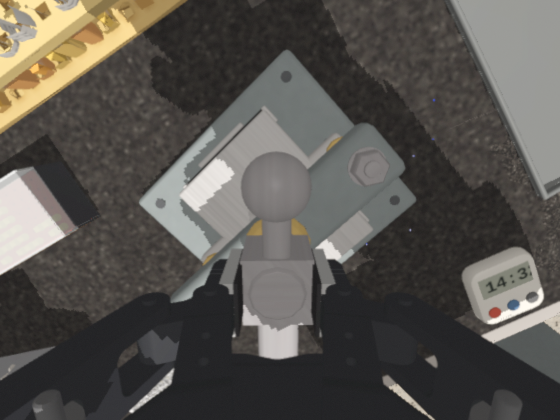

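The hub (278,290) sits square in the fingers and the crank is rising with the tool. I'll keep lifting.

>>> apply_moves(steps=[0, 0, -0.1, 0, 0, 0, 0, 0, -0.1, 0, 0, 0, 0, 0, -0.15, 0, 0, 0, 0, 0, -0.15, 0, 0, 0, 0, 0, -0.2, 0, 0, 0, 0, 0, -0.2, 0, 0, 0, 0, 0, -0.2, 0, 0, 0, 0, 0, -0.2, 0, 0, 0])

```text
t: 42.08
tcp_pos: [0.5748, 0.1767, 0.1673]
ee_rot: [-179.7, -0.2, -27.7]
force: [-0.3, 0.6, -4.3]
grip_width: 0.0286
grasp_force: 75.5
```

>>> apply_moves(steps=[0, 0, -0.3, 0, 0, 0, 0, 0, -0.5, 0, 0, 0, 0, 0, -0.8, 0, 0, 0, 0, 0, -0.8, 0, 0, 0, 0, 0, -0.8, 0, 0, 0, 0, 0, -0.6, 0, 0, 0, 0, 0, 0, 0, 0, 0, 0, 0, 0, 0, 0, 0])

```text
t: 42.75
tcp_pos: [0.5735, 0.1755, 0.2037]
ee_rot: [-179.9, -0.1, -27.7]
force: [0.4, 0.3, -3.1]
grip_width: 0.0283
grasp_force: 75.5
```

```bash
python3 - <<'E'
from h import *
o=get_obs(); print(o['t'],o['tcp_pos'],o['ee_rot'],o['force'],o['moment'],o['grip_width'])
c=cam('wrist'); np.savez('w11.npz',**c); M=T(); p=(cloud(c)-M[:3,3])@M[:3,:3]*1000
m=(abs(p[...,1])<25)&(p[...,0]>-80)&(p[...,0]<80)
for lo,hi in((-40,-28.2),(-28.2,-25),(-25,-20)):
    k8,l,s,ce=cv2.connectedComponentsWithStats((m&(p[...,2]>lo)&(p[...,2]<hi)).astype(np.uint8))
    for i in range(1,k8):
        if s[i,4]>200:
            q=p[l==i]; r=cv2.minAreaRect(q[:,:2].astype(np.float32)); print(lo,s[i,4],np.round(r[0],1),np.round(r[1],1),round(r[2],1),np.median(q[:,2]).round(1),ce[i].round())
# platen height and the tray
w=cloud(c); a=np.radians(16); d=w[...,:2]-C; X=d@[np.cos(a),np.sin(a)]; Y=d@[-np.sin(a),np.cos(a)]; z=w[...,2]
q=z[(abs(X)<.075)&(abs(Y)<.06)&(z>.045)&(z<.055)]; print('platen',len(q),np.median(q))
t=dict(np.load('top.npz')); k=(cv2.cvtColor(t['img'],cv2.COLOR_RGB2GRAY)>75).astype(np.uint8); 
pt=cloud(t)
for u,v in((289,184),(366,176),(374,239),(296,247)): print('tray corner',plane(t,np.float64(u),np.float64(v),.012).round(3))
E
```

```text
42.75 [0.57346655 0.17550669 0.20370507] [-1.79936479e+02 -7.77348944e-02 -2.77453064e+01] [ 0.4289811   0.25015497 -3.05553369] [ 0.03967881 -0.01947203  0.02729245] 0.028259369633332185
-40 915 [43.  -2.9] [13.9 14.6] 85.7 -29.0 [276. 194.]
-40 720 [  2.  -18.2] [ 7.5 25. ] 76.0 -36.7 [233. 297.]
-40 761 [ 1.6 18.1] [13.2 23.6] 89.8 -36.5 [321. 297.]
-28.2 1445 [43.1 -2.9] [21.4 21. ] 55.4 -26.7 [275. 189.]
-25 6755 [12.  -2.6] [40.8 87.6] 77.9 -21.9 [276. 270.]
platen 5475 0.05062103693924358
tray corner [ 0.654 -0.021  0.012]
tray corner [ 0.679 -0.263  0.012]
tray corner [ 0.481 -0.285  0.012]
tray corner [ 0.456 -0.043  0.012]
```

Crank free and the platen height unchanged. Carrying it to the tray.

>>> apply_moves(steps=[0.6, 1.37, 0, 0, 0, 0, 1.1, 2.52, 0, 0, 0, 0, 1.1, 2.52, 0, 0, 0, 0, 1.1, 2.52, 0, 0, 0, 0, 1.1, 2.52, 0, 0, 0, 0, 1.1, 2.52, 0, 0, 0, 0, 1.1, 2.52, 0, 0, 0, 0, 1.1, 2.52, 0, 0, 0, 0])

```text
t: 43.47
tcp_pos: [0.5568, -0.0334, 0.202]
ee_rot: [180.0, 0.1, -27.8]
force: [0.6, -1.1, -3.3]
grip_width: 0.0284
grasp_force: 75.5
```

>>> apply_moves(steps=[1.1, 2.52, 0, 0, 0, 0, 1.1, 2.52, 0, 0, 0, 0, 1.1, 2.52, 0, 0, 0, 0, 1.1, 2.52, 0, 0, 0, 0, 0.36, 0.81, 0, 0, 0, 0, 0, 0, 1.5, 0, 0, 0, 0, 0, 2.5, 0, 0, 0, 0, 0, 2.5, 0, 0, 0])

```text
t: 44.13
tcp_pos: [0.5498, -0.1511, 0.1379]
ee_rot: [-180.0, -0.1, -27.8]
force: [0.4, -0.2, -3.9]
grip_width: 0.0285
grasp_force: 75.5
```

>>> apply_moves(steps=[0, 0, 2, 0, 0, 0, 0, 0, 2, 0, 0, 0, 0, 0, 2, 0, 0, 0, 0, 0, 2, 0, 0, 0, 0, 0, 1.5, 0, 0, 0, 0, 0, 1, 0, 0, 0, 0, 0, 0.5, 0, 0, 0, 0, 0, 0, 0, 0, 0])

```text
t: 44.8
tcp_pos: [0.5481, -0.1497, 0.0263]
ee_rot: [180.0, 0.2, -27.7]
force: [-0.8, 0.1, -2.7]
grip_width: 0.0285
grasp_force: 75.4
```

>>> apply_moves(steps=[0, 0, 0.15, 0, 0, 0, 0, 0, 0.15, 0, 0, 0, 0, 0, 0.15, 0, 0, 0, 0, 0, 0.1, 0, 0, 0, 0, 0, 0.1, 0, 0, 0, 0, 0, 0.1, 0, 0, 0, 0, 0, 0, 0, 0, 0, 0, 0, 0, 0, 0, 0])

```text
t: 45.47
tcp_pos: [0.5493, -0.15, 0.0202]
ee_rot: [180.0, 0.0, -27.7]
force: [0.4, 0.5, -3.8]
grip_width: 0.0281
grasp_force: 75.4
```

>>> apply_moves(steps=[0, 0, 0.1, 0, 0, 0, 0, 0, 0.1, 0, 0, 0, 0, 0, 0.1, 0, 0, 0, 0, 0, 0.1, 0, 0, 0, 0, 0, 0.1, 0, 0, 0, 0, 0, 0.1, 0, 0, 0, 0, 0, 0, 0, 0, 0, 0, 0, 0, 0, 0, 0])

```text
t: 46.13
tcp_pos: [0.5492, -0.15, 0.0141]
ee_rot: [180.0, 0.0, -27.7]
force: [-0.4, -0.6, -3.0]
grip_width: 0.0284
grasp_force: 75.4
```

>>> apply_moves(steps=[0, 0, 0.1, 0, 0, 0, 0, 0, 0.05, 0, 0, 0, 0, 0, 0.05, 0, 0, 0, 0, 0, 0.05, 0, 0, 0, 0, 0, 0, 0, 0, 0, 0, 0, 0, 0, 0, 0, 0, 0, 0, 0, 0, 0, 0, 0, 0, 0, 0, 0])

```text
t: 46.8
tcp_pos: [0.5494, -0.15, 0.0118]
ee_rot: [-180.0, -0.0, -27.7]
force: [0.7, -0.4, -2.3]
grip_width: 0.0286
grasp_force: 75.4
```

>>> apply_moves(steps=[0, 0, 0.05, 0, 0, 0, 0, 0, 0.05, 0, 0, 0, 0, 0, 0.05, 0, 0, 0, 0, 0, 0.05, 0, 0, 0, 0, 0, 0.05, 0, 0, 0, 0, 0, 0, 0, 0, 0, 0, 0, 0, 0, 0, 0, 0, 0, 0, 0, 0, 0])

```text
t: 47.47
tcp_pos: [0.5495, -0.15, 0.0104]
ee_rot: [180.0, 0.0, -27.7]
force: [-3.2, 1.2, 6.0]
grip_width: 0.0284
grasp_force: 76.8
```

Contact with the floor (reaction 6 N). Opening and rising.

>>> apply_moves(steps=[0, 0, 0, 0, 0, 0, 0, 0, 0, 0, 0, 0, 0, 0, 0, 0, 0, 0, 0, 0, 0, 0, 0, 0, 0, 0, 0, 0, 0, 0, 0, 0, 0, 0, 0, 0, 0, 0, 0, 0, 0, 0, 0, 0, 0, 0, 0, 0], fingers=6)

```text
t: 48.13
tcp_pos: [0.5493, -0.15, 0.0091]
ee_rot: [-180.0, 0.0, -27.7]
force: [0.7, -0.5, 0.5]
grip_width: 0.0601
grasp_force: 0.0
```

>>> apply_moves(steps=[0, 0, -1.0, 0, 0, 0, 0, 0, -2, 0, 0, 0, 0, 0, -2.5, 0, 0, 0, 0, 0, -2.5, 0, 0, 0, 0, 0, -2.5, 0, 0, 0, 0, 0, -2.5, 0, 0, 0, 0, 0, -2, 0, 0, 0, 0, 0, 0, 0, 0, 0])

```text
t: 48.8
tcp_pos: [0.5531, -0.1515, 0.1659]
ee_rot: [-179.9, -0.6, -27.7]
force: [1.2, -0.3, 0.9]
grip_width: 0.0601
grasp_force: 0.0
```

```bash
python3 - <<'E'
from h import *
o=get_obs(); print(o['t'],o['tcp_pos'],o['force'],o['grip_width'])
c=cam('wrist'); np.savez('w12.npz',**c); p=cloud(c); z=p[...,2]
m=(abs(p[...,0]-.55)<.1)&(abs(p[...,1]+.15)<.1)
for lo,hi in((.0245,.0295),(.0295,.0325),(.0325,.04),(.05,.08)):
    k8,l,s,ce=cv2.connectedComponentsWithStats((m&(z>lo)&(z<hi)).astype(np.uint8))
    for i in range(1,k8):
        if s[i,4]>60:
            q=p[l==i]; r=cv2.minAreaRect(q[:,:2].astype(np.float32)*1000); print(lo,s[i,4],np.round(r[0],1),np.round(r[1],1),round(r[2],1),np.median(q[:,2]).round(4))
t=cam('top'); P=cloud(t)
a=np.radians(16); d=P[...,:2]-C; X=d@[np.cos(a),np.sin(a)]; Y=d@[-np.sin(a),np.cos(a)]
for n,f in(('now',P),('start',cloud(dict(np.load('top.npz'))))):
    zz=f[...,2]; q=zz[(abs(X)<.06)&(abs(Y)<.055)&(zz>.042)&(zz<.066)]; print(n,'platen',len(q),np.median(q))
E
```

```text
48.8 [ 0.55306706 -0.15146874  0.165863  ] [ 1.18401009 -0.31893574  0.92527237] 0.06005182624468312
0.0245 158 [ 570.1 -157.8] [29.9 16.7] 62.3 0.0287
0.0245 537 [ 512.2 -126.6] [22.7 54.2] 65.9 0.0289
0.0295 66 [ 596.7 -171.5] [22.8  7.9] 60.3 0.031
0.0295 1408 [ 537.  -140.7] [ 29.8 110. ] 63.0 0.0305
0.0325 621 [ 589.1 -167.1] [23.1 23.7] 17.2 0.0364
0.0325 282 [ 550.1 -148.3] [21.1 21.9] 29.5 0.033
0.05 619 [ 488.3 -116. ] [19.4 18.3] 74.5 0.0696
now platen 778 0.05100153927015305
start platen 771 0.0569835768509519
```

```bash
python3 -c "
from station import arm
print(arm.hand_in())"
```

```text
the job is handed in; nothing more can be done
None
```

The job is handed in at about 49 s of the 72 s allowed. By my measurements the mat is home, the press was wound to about 7 N at the handle, and the crank stands upright in the tray; the clamp force itself could not be measured, and the hand-in returned no verdict.

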